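# Scoop a cap sample onto the counting scale and park the scoop

## Task

With the steel scoop, take at least three white moulded caps from the catch trough and tip them into the counting scale's round pan, spilling none and never touching a cap with the fingers. Then lay the scoop flat on the mat, let go, and take it again by its pan to park it on the dock: handle rod slid home through the eyelet in the upright plate, pan flat on the foot. Leave the tape roll, yellow block and jar in place.

Things in the scene. Friction and masses are not known exactly. Their poses are not given: they have to be found in the camera images.
- scoop: Bare steel scoop, 150 g. Origin: centre of the pan's flat underside; +x to the open front lip. Pan 80 long (x -40..40), 64 wide (59 inside), open on top and in front, floor 2.5, side walls 30 high to x -2, then sloping down to the lip, back wall 36. Handle to -x, axis 52 above the underside: flat grip block x -40..-74, 12 wide, 20 tall, then a rod of 10 diameter to x -134
- rod_tip (a point): round free end of the scoop's handle rod (10 diameter, bare for 60), at (-134, 0, 52) mm in the scoop's frame; axes as the scoop's. The scoop starts level on the mat
- scoop_pan (a point): point inside the scoop's pan, at (-2, 0, 12) mm in the scoop's frame
- trough: Grey open trough, fixed. Origin: on its underside, x along its length. 84 wide (76 inside), walls and floor 4; side walls 40 high, near end wall 34 high. Flat floor x -95..80, then a 45 degree ramp rising 18 to the 60 high far wall at x 98. Caps lie at x 0..80 at first; x -95..-5 is empty. Too narrow for fingers beside the scoop's pan; its handle passes over the near end wall
- cap0: White moulded cap, 18 diameter x 14 tall, 10 g, rounded edges. Origin at its centre, z along its axis. Six alike, upright in the trough at first
- cap1: White moulded cap, 18 diameter x 14 tall, 10 g, rounded edges. Origin at its centre, z along its axis. Six alike, upright in the trough at first
- cap2: White moulded cap, 18 diameter x 14 tall, 10 g, rounded edges. Origin at its centre, z along its axis. Six alike, upright in the trough at first
- cap3: White moulded cap, 18 diameter x 14 tall, 10 g, rounded edges. Origin at its centre, z along its axis. Six alike, upright in the trough at first
- cap4: White moulded cap, 18 diameter x 14 tall, 10 g, rounded edges. Origin at its centre, z along its axis. Six alike, upright in the trough at first
- cap5: White moulded cap, 18 diameter x 14 tall, 10 g, rounded edges. Origin at its centre, z along its axis. Six alike, upright in the trough at first
- scale: White counting scale, fixed, base 160 x 150 x 26 high, with a fixed steel round pan on top. Origin: centre of its underside (pan is centred above it)
- pan_center (a point): centre of the scale's round pan, 15 above its inner floor (pan: inner floor 34 above the bench, rim 70 above the bench, inside radius 59 at the floor, 68 at the rim)
- mat: Black rubber mat 230 x 140 x 3, fixed flat on the bench. Origin: centre of its underside, x along its length
- dock: Dark steel dock, fixed: foot 6 thick (x -8..132, 100 wide) and upright plate (x -8..0, 100 wide, 150 high) with a hole. Origin: bench level, middle of the plate's +x face. The scoop parks on the +x side, its +x along the dock's +x, rod through the hole to -x; home (block against the plate) is scoop origin at (74, 0, 6) mm. The plate blocks a gripper that holds the handle
- eyelet (a point): centre of the dock's round hole, 16 diameter, on the plate's front face, 59 above the bench (1 above the rod's axis when the scoop rests on the foot); x is the hole's axis
- tape: Bystander: tape roll lying flat, 92 outer diameter, 24 high. Origin: centre of its underside
- block: Bystander: yellow plastic block 50 x 50 x 35. Origin: centre of its underside
- jar: Bystander: clear jar standing upright, 56 diameter, 70 high. Origin: centre of its underside

How it is judged:
By the outcome, as a careful person would: the job done as asked, in the order asked, and still so for the second after the job is handed in, with the robot touching nothing.
It also fails if it takes over 72 s, if anything falls off the work surface, if the arm or the gripper's body presses on something with over 40 N, if the wrist force passes 120 N, or if a joint passes its speed limit or range.

## Robot

A 6-joint arm with a two-finger parallel gripper is mounted at the origin on the work surface. World frame = base frame: x ahead of the robot, y to its left, z up, the work surface at z = 0. Lengths are in m, angles in rad, forces in N, time in s.
With the tool pointing down it reaches from about 0.35 to 0.85 m from the base axis. Payload 8.1 kg.
Tool frame: the origin (TCP) lies between the finger pads; the fingertips stand 8 mm ahead of it and the grasp point (between the pads) lies 11 mm behind it; z points along the fingers, y is the line along which they close (so a half turn about z gives the same grasp; the last joint's range is limited). The gripper opens to 93 mm and grips with 3 to 60 N. Pads are 15 mm wide; open, the fingers measure 128 mm over their backs; the gripper's body (75 mm by 188 mm) begins 65 mm behind the grasp point.
Start: joints at [1.028, 0.13, 1.488, -0, 1.523, -0.085], TCP at [0.265, 0.538, 0.227] pointing down, gripper open.
Joint ranges: [-2.96, 2.96], [-0.89, 2.26], [0.02, 2.5], [-1.34, 4.48], [0, 2.73], [-2.66, 2.66]. Speed limits (rad/s): [2.39, 2.39, 2.79, 3.14, 3.14, 3.14].

## Interface

Orientations are given as [roll, pitch, yaw] about the fixed x, y, z axes, in that order (R = Rz(yaw) Ry(pitch) Rx(roll)).
In Python, from workcell import env gives the robot as it stands.
- The arm moves only by the tool jog_arm, never from a script. Its argument "deltas" is a list of rows, each an object of numbers: "x", "y", "z": the shift along the world's x, y, z in cm; "roll": the turn about the world's z in rad; "hand": the opening, from 0 (shut) to 1 (fully open). In form: [{"x": .., "y": .., "z": .., "roll": .., "hand": ..}, ...]. A call has 1 to 12 rows; each row shifts and turns the commanded pose from where the row before left it; what a row does not reach is not made up. A row lasts 1/10 s, in which the tool goes at most 50 mm and 8.59 degrees, less where a joint would pass 70% of its speed; a pose out of reach is approached as far as the arm can. A call with a gripper value outside its range is refused whole. The fingers move at their own pace and stop on an object; the grip force is fixed at half the most. Time passes only in rows, so rows that do not move let the fingers close. It gives the time, the measured TCP pose, the force, the opening and the grip force at its end, in the units of the state.
- env.sense(): the state, without advancing time (a new reading comes with each control period).
- env.camera(name): name is "scene" or "top" or "wrist"; returns a dict with "color" (400x640x3 uint8, blue, green, red), "fx", "fy", "cx", "cy" (pixels), "R" (3x3) and "t" (3): a world point X has camera coordinates R X + t; the wrist camera has in their place "mount" (4x4, takes a point from camera to tool coordinates, whose origin is the TCP and whose axes are the flange's). Camera axes: x right, y down, z forward; pixel columns grow to the right and rows downward; lengths in m; the calibration is good to about 2 mm. A picture is of the moment at which its call begins: read the wrist's pose just before it. There is no depth.
- env.sign_off(): hands the job in; it is judged then, once.
Trained networks look in a picture, given as the dict that the camera call returned (one of the last four; its "shot" number tells which), for a name from the list of things; names that differ only in an ending like _2 or _b are one class to them, and where a whole thing is asked for, a point or a joint stands for the part that bears it (a point fixed in the world has none). Each returns a list of dicts, best first, with "score" (0 to 1); they miss things now and then, are a little off and sometimes report something else, mostly with a low value. They report only what shows in the picture. A call takes as long as a camera call.
- env.spot_in(picture, name): "at" ([x, y, z] in m, in world coordinates, good to about 4 mm: the middle of the surface that is visible of it).
The state is a dict: "t": time; "joint_positions": joint angles; "joint_velocities": joint speeds; "joint_efforts": joint torques, N m; "eef_pos": TCP position; "tool_rot": TCP orientation; "wrist_force": force on the tool from outside, world axes, zero at the start; "torque": the same for the moment, N m; "grip_width": finger opening in m; "finger_force": force on a finger pad.
Only numpy, scipy, OpenCV 4.12 (cv2) and the standard library are available. Lean on these libraries where they do the work, as an engineer would, in place of code of your own. Each camera call takes 0.05 s, during which the arm holds its last target. There are 200 camera calls.

## Working session

There is one attempt and no reset: what is moved stays moved. The work goes in short steps, Python scripts to look and compute and a tool call to move; the robot and the scene stay as the last step left them, time stands still between calls to the robot, and variables do not carry over. Pictures are saved under pics/ and viewed, at most 10 in all, crops included, and the job is handed in when it is done.

Besides the shell and the picture viewer there is one more tool, called after "Request:" as name(argument=value, ...), one argument or row to a line, values as JSON. jog_arm: Moves the arm, as the interface text tells. Its arguments: {"type":"object","properties":{"deltas":{"type":"array"}},"required":["deltas"]}

```bash
ls; mkdir -p pics; python3 - <<'E'
from workcell import env
import cv2
s=env.sense(); print(s)
for n in ("top","scene"):
    p=env.camera(n); cv2.imwrite(f"pics/{n}0.png",p["color"])
    print(n,p["fx"],p["cx"],p["cy"],p["R"],p["t"])
    for k in ["scoop","rod_tip","scoop_pan","trough","cap0","scale","pan_center","mat","dock","eyelet","tape","block","jar"]:
        r=env.spot_in(p,k); print(k,[( [round(float(v),3) for v in q["at"]],round(q["score"],2)) for q in r[:6]])
E
```

```text
pics
{'t': 0.0, 'joint_positions': array([ 1.02758002e+00,  1.31187148e-01,  1.48924801e+00, -5.16714005e-05,
        1.52296398e+00, -8.53974253e-02]), 'joint_velocities': array([ 5.56042133e-04, -5.94754015e-04,  1.04144021e-03, -8.81283008e-05,
        7.84337177e-06,  2.14648881e-03]), 'joint_efforts': array([ 6.47920842e-05, -5.59859169e+01, -4.91758919e+01,  7.66956504e-02,
        3.59883439e-02, -1.81343976e-04]), 'eef_pos': array([0.26491414, 0.53775423, 0.22558906]), 'tool_rot': array([-3.13978834e+00, -1.02662421e-04,  2.68377620e+00]), 'wrist_force': array([0.13266043, 0.11687343, 0.82490394]), 'torque': array([ 0.01548113, -0.00024655,  0.02446089]), 'finger_force': 0.0, 'grip_width': 0.09318287427331245}
top 465.9596556125681 308.8014054578833 203.1097798376809 [[ 0.02057366 -0.99950063 -0.02398377]
 [-0.99550092 -0.01826031 -0.09297568]
 [ 0.0924913   0.02578871 -0.99537948]] [-0.00810673  0.55953704  1.04703482]
scoop [([0.536, 0.318, 0.012], 0.62), ([0.621, -0.113, 0.018], 0.61), ([0.554, -0.095, 0.004], 0.49)]
rod_tip [([0.538, 0.318, 0.005], 0.75)]
scoop_pan [([0.5
[... 829 characters left out ...]
11032432]
scoop [([0.536, 0.32, 0.018], 0.81)]
rod_tip [([0.533, 0.32, 0.017], 0.61)]
scoop_pan [([0.535, 0.314, 0.018], 0.81)]
trough [([0.56, -0.095, 0.014], 0.74), ([0.78, 0.134, 0.02], 0.24)]
cap0 [([0.621, -0.081, 0.017], 0.62), ([0.597, -0.112, 0.017], 0.45), ([0.626, -0.113, 0.024], 0.42), ([0.596, -0.083, 0.018], 0.4)]
scale [([0.571, 0.086, 0.032], 0.81)]
pan_center [([0.567, 0.095, 0.035], 0.69)]
mat [([0.512, 0.293, 0.002], 0.64), ([0.563, -0.094, 0.016], 0.43)]
dock [([0.463, -0.319, 0.007], 0.97), ([0.569, 0.094, 0.034], 0.53)]
eyelet [([0.459, -0.319, 0.009], 0.75), ([0.565, 0.093, 0.034], 0.39)]
tape []
block [([0.764, -0.128, 0.035], 0.86)]
jar [([0.769, 0.013, 0.053], 0.77)]
```

View pics/top0.png

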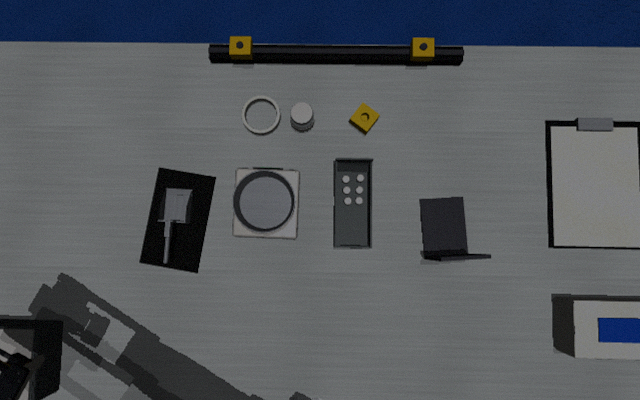

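View pics/scene0.png

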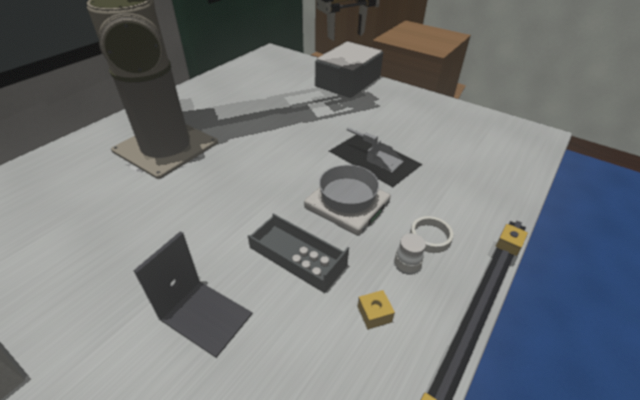

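The top view shows:
- the scoop on the mat at about (175,205), with its handle towards the robot
- the scale pan at (265,200)
- the trough at (353,203), with caps in its far half
- the dock at (445,230), with its plate on the near side

Next I'll enlarge these for corner picking.

```bash
python3 - <<'E'
import cv2,numpy as np
im=cv2.imread("pics/top0.png")
def c(x,y,w=100,h=75):
    q=cv2.resize(im[y:y+h,x:x+w],(w*4,h*4),interpolation=cv2.INTER_CUBIC).astype(float)
    q=np.clip(255*(q/255)**0.5,0,255).astype(np.uint8)
    for i in range(0,w,10): cv2.line(q,(i*4,0),(i*4,6 if i%50 else 14),(0,255,0),1)
    for i in range(0,h,10): cv2.line(q,(0,i*4),(6,i*4),(0,255,0),1)
    return q
# crops: trough far+near, scoop, dock
cv2.imwrite("pics/comp.png",np.vstack([np.hstack([c(140,195),c(130,150)]),np.hstack([c(305,180),c(405,190)])]))
E
```

```text
(no output)
```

View pics/comp.png

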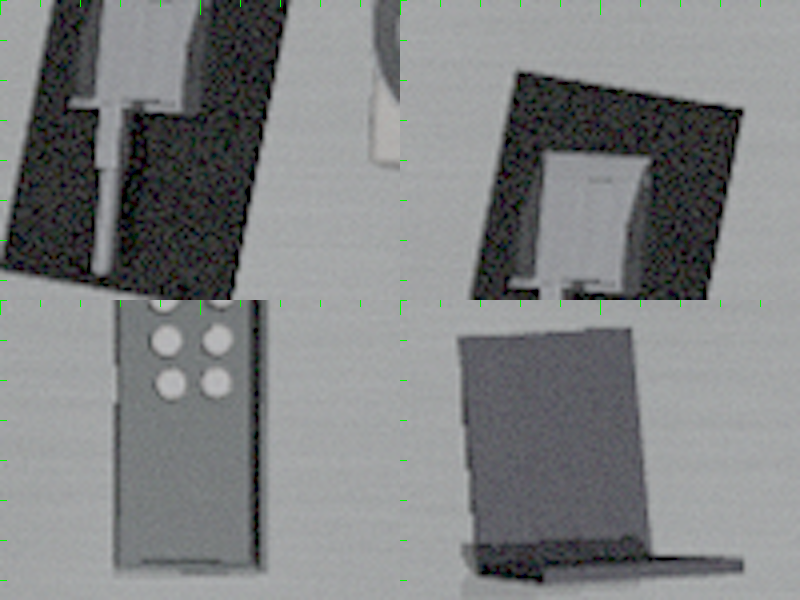

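The enlarged view gives these top-image pixels:
- **Scoop:** rod end at (165.8,263), lip corners at (166.3,188) and (192.5,189.3).
- **Dock:** foot far corners at (420,199.5) and (463,197). The plate top runs from (440.5,260.5) to (490.5,257).
- **Trough:** near corners at (333.8,248) and (371.5,248).

I'll fit the poses from these.

```bash
cat > h.py <<'E'
import numpy as np
from scipy.optimize import least_squares
def proj(p,X):
    c=np.asarray(X)@np.array(p["R"]).T+p["t"]
    return np.c_[p["fx"]*c[:,0]/c[:,2]+p["cx"],p["fy"]*c[:,1]/c[:,2]+p["cy"]]
def ray(p,uv,z):
    R=np.array(p["R"]);C=-R.T@p["t"]
    d=R.T@np.array([(uv[0]-p["cx"])/p["fx"],(uv[1]-p["cy"])/p["fy"],1])
    return C+d*(z-C[2])/d[2]
def place(pose,P):
    x,y,a=pose;P=np.asarray(P,float)/1000
    return np.c_[x+P[:,0]*np.cos(a)-P[:,1]*np.sin(a),y+P[:,0]*np.sin(a)+P[:,1]*np.cos(a),P[:,2]]
def fit(p,P,uv,x0):
    r=least_squares(lambda q:(proj(p,place(q,P))-uv).ravel(),x0)
    return r.x,np.round(r.fun.reshape(-1,2),1).tolist()
E
python3 - <<'E'
from h import *
from workcell import env
import cv2
np.set_printoptions(precision=4,suppress=True)
p=env.camera("top")
print("scoop",fit(p,[[-134,0,55],[40,32,4],[40,-32,4]],[[165.8,263],[166.3,188],[192.5,189.3]],[.54,.32,0]))
print("dock",fit(p,[[132,50,6],[132,-50,6],[-8,50,150],[-8,-50,150]],[[420,199.5],[463,197],[440.5,261],[490.5,258]],[.45,-.3,0]))
print("mat",fit(p,[[115,70,3],[115,-70,3],[-115,70,3]],[[159.3,168],[215.5,177.5],[140,261.5]],[.5,.3,-.2]))
print("scale",fit(p,[[80,75,26],[80,-75,26],[-80,75,26],[-80,-75,26]],[[234,168],[299,170],[233,238],[298,239]],[.55,.1,0]))
g=cv2.cvtColor(p["color"],cv2.COLOR_BGR2GRAY)
# trough edges: columns profile at rows
for r in (190,215,240): print(r,g[r-2:r+3,328:378].mean(0).astype(int).tolist())
# caps centroid
m=(g[165:215,335:370]>130).astype(np.uint8)
n,_,st,ce=cv2.connectedComponentsWithStats(m)
for i in range(1,n):
    if st[i,4]>15: print("cap",ray(p,ce[i]+[335,165],.016),st[i,4])
for a,b in (((333.5,180),(333.75,246)),):
    print("trough left base",ray(p,a,0),ray(p,b,0))
print("near end", ray(p,(352,248),.034))
# scale rim: dark ring circle
r=cv2.HoughCircles(cv2.resize(g[155:245,225:305],None,fx=4,fy=4),cv2.HOUGH_GRADIENT,1,50,param1=80,param2=20,minRadius=100,maxRadius=150)
print(r if r is None else [(q/4+[225,155,0],ray(p,(q/4)[:2]+[225,155],.07)) for q in r[0][:3]])
print("tape",ray(p,(262,115),.024))
E
```

```text
scoop (array([ 0.5506,  0.3128, -0.0396]), [[0.0, 0.1], [-0.3, -0.2], [0.2, 0.1]])
dock (array([ 0.4479, -0.3153,  0.0731]), [[-0.2, -0.5], [-0.1, -0.4], [-0.0, 0.2], [0.3, 0.6]])
mat (array([ 0.517 ,  0.3111, -0.1531]), [[-0.2, -0.8], [0.8, -0.5], [-0.6, 1.3]])
scale (array([0.5568, 0.1017, 0.0057]), [[0.6, 0.9], [0.0, -0.4], [-0.4, -0.2], [-0.2, -0.3]])
190 [102, 103, 102, 102, 107, 66, 24, 49, 58, 58, 56, 56, 58, 57, 32, 83, 119, 127, 127, 127, 127, 113, 73, 53, 58, 56, 54, 46, 92, 122, 126, 127, 127, 124, 94, 64, 55, 57, 60, 30, 12, 4, 34, 51, 98, 105, 106, 105, 104, 104]
215 [105, 106, 104, 105, 109, 60, 20, 52, 61, 60, 58, 59, 60, 59, 60, 58, 61, 58, 59, 60, 57, 59, 60, 57, 60, 57, 58, 59, 58, 57, 59, 58, 60, 59, 59, 57, 57, 60, 63, 31, 12, 5, 48, 65, 97, 107, 105, 106, 105, 106]
240 [106, 107, 108, 109, 112, 56, 37, 55, 61, 59, 60, 58, 60, 61, 60, 60, 59, 60, 60, 58, 61, 61, 61, 60, 59, 60, 61, 61, 58, 59, 60, 59, 60, 60, 59, 58, 60, 59, 61, 38, 14, 4, 49, 68, 99, 107, 107, 104, 108, 105]
trough left base [ 0.618  -0.0539  0.    ] [ 0.4625 -0.0569  0.    ]
near end [ 0.4588 -0.0972  0.034 ]
[(array([263.375, 201.625,  30.375]), array([0.557 , 0.1023, 0.07  ]))]
tape [0.766  0.1173 0.024 ]
```

Request:
jog_arm(
  deltas=[
    {"x": 3.2, "y": -3.1, "z": -1.2, "roll": 0.14, "hand": 0.6},
    {"x": 3.2, "y": -3.1, "z": -1.2, "roll": 0.14},
    {"x": 3.2, "y": -3.1, "z": -1.2, "roll": 0.14},
    {"x": 3.2, "y": -3.1, "z": -1.2},
    {"x": 3.2, "y": -3.1, "z": -1.2},
    {"x": 3.2, "y": -3.1, "z": -1.2},
    {"x": 3.2, "y": -3.1, "z": -1.2},
    {"x": 0},
  ],
)

```text
schema error: expected keys x, y, z, roll, hand
```

```bash
python3 - <<'E'
from workcell import env
from h import *
import cv2
s=env.sense(); print(s["eef_pos"],s["tool_rot"],s["grip_width"],s["joint_positions"],s["t"])
p=env.camera("wrist"); print(p["mount"],p["fx"],p["cx"],p["cy"]); cv2.imwrite("pics/w1.png",p["color"])
q=env.camera("top")
P=[[-99,42,0],[98,42,0],[-99,-42,34],[80,-42,40]]
print(proj(q,place([.558,-.0955,.016],P)))
g=cv2.cvtColor(q["color"],cv2.COLOR_BGR2GRAY)
m=(g[165:215,335:370]>95).astype(np.uint8)
n,_,st,ce=cv2.connectedComponentsWithStats(m)
for i in range(1,n):
    if st[i,4]>15: print("cap",ray(q,ce[i]+[335,165],.018),st[i,4])
print(g[236:256,345:349].mean(1).astype(int).tolist())
E
```

```text
[0.26517076 0.53822251 0.2266376 ] [-3.14157438e+00  1.98451991e-05  2.68379090e+00] 0.09307507720259098 [ 1.02759874e+00  1.30395889e-01  1.48820014e+00 -2.13562179e-05
  1.52301314e+00 -8.53948151e-02] 1.45
[[ 1.17403624e-03 -9.67295717e-01 -2.53648611e-01  6.93904722e-02]
 [ 9.99998931e-01  1.35660639e-03 -5.44866230e-04 -3.62290395e-04]
 [ 8.71148097e-04 -2.53647700e-01  9.67296276e-01 -1.57222587e-01]
 [ 0.00000000e+00  0.00000000e+00  0.00000000e+00  1.00000000e+00]] 335.85440418180514 323.5365736499927 204.70999638251214
[[332.94928176 247.76300228]
 [332.92983791 164.41057201]
 [370.60224273 247.97267866]
 [370.27895035 169.13845911]]
cap [ 0.61891832 -0.08124159  0.018     ] 34
cap [ 0.62231679 -0.11448184  0.018     ] 36
cap [ 0.59434877 -0.11317486  0.018     ] 35
cap [ 0.59300926 -0.08351715  0.018     ] 36
cap [ 0.56803651 -0.08606661  0.018     ] 34
cap [ 0.56949318 -0.11225613  0.018     ] 38
[60, 60, 60, 59, 62, 60, 59, 62, 47, 28, 47, 69, 86, 98, 113, 108, 109, 108, 107, 107]
```

View pics/w1.png

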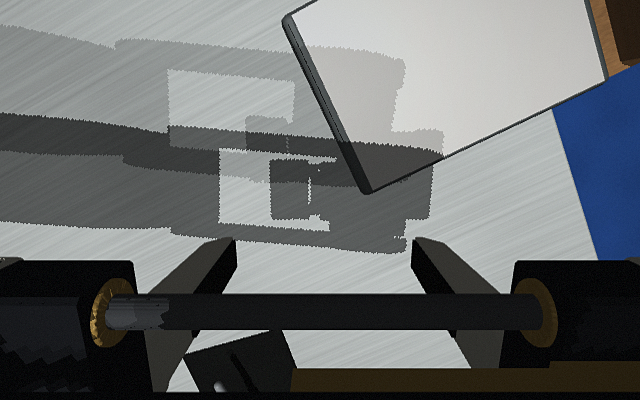

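The wrist view was taken before any motion, since the move was refused for missing keys. It shows only bare bench. I'll resend with every key.

Request:
jog_arm(
  deltas=[
    {"x": 3.2, "y": -3.1, "z": -1.2, "roll": 0.14, "hand": 0.6},
    {"x": 3.2, "y": -3.1, "z": -1.2, "roll": 0.14, "hand": 0.6},
    {"x": 3.2, "y": -3.1, "z": -1.2, "roll": 0.14, "hand": 0.6},
    {"x": 3.2, "y": -3.1, "z": -1.2, "roll": 0, "hand": 0.6},
    {"x": 3.2, "y": -3.1, "z": -1.2, "roll": 0, "hand": 0.6},
    {"x": 3.2, "y": -3.1, "z": -1.2, "roll": 0, "hand": 0.6},
    {"x": 3.2, "y": -3.1, "z": -1.2, "roll": 0, "hand": 0.6},
    {"x": 0, "y": 0, "z": 0, "roll": 0, "hand": 0.6},
  ],
)

```text
t: 2.35
eef_pos: [0.4916, 0.3166, 0.1406]
tool_rot: [-3.139, -0.001, 3.099]
wrist_force: [-1.0, -0.2, 0.4]
grip_width: 0.0556
finger_force: 0.0
```

```bash
cat >> h.py <<'E'
from scipy.spatial.transform import Rotation
def wristcam(env):
    "wrist picture with world extrinsics R,t added"
    s=env.sense(); p=env.camera("wrist")
    T=np.eye(4);T[:3,:3]=Rotation.from_euler("xyz",s["tool_rot"]).as_matrix();T[:3,3]=s["eef_pos"]
    W=np.linalg.inv(T@np.array(p["mount"])); p=dict(p); p["R"]=W[:3,:3];p["t"]=W[:3,3]
    return p
E
python3 - <<'E'
from workcell import env
from h import *
import cv2
s=env.sense(); print(s["eef_pos"],s["tool_rot"],s["grip_width"],s["joint_positions"],s["t"])
p=wristcam(env)
P=[[-134,0,55],[-134,0,60],[-74,6,65],[-74,-6,65],[40,32,4],[40,-32,4],[-40,32,39],[-40,-32,39]]
u=proj(p,place([.5506,.3128,-.0396],P)); print(u)
im=p["color"].copy()
for a in u: cv2.circle(im,tuple(int(v) for v in a),4,(0,0,255),1)
cv2.imwrite("pics/w2.png",im)
E
```

```text
[0.491568   0.31663781 0.14060365] [-3.13883158e+00 -1.18797185e-03  3.09876520e+00] 0.05562648187450268 [ 0.48570043  0.14740499  1.62872031 -0.00182267  1.36788586 -1.04190062] 2.35
[[322.52287197 109.09342088]
 [322.47355849 108.92178208]
 [331.09274644 196.34783142]
 [314.23981312 196.36688624]
 [356.26658718 296.14141097]
 [290.51553495 296.13382733]
 [362.38566056 229.79032245]
 [283.6140592  229.84647162]]
```

View pics/w2.png

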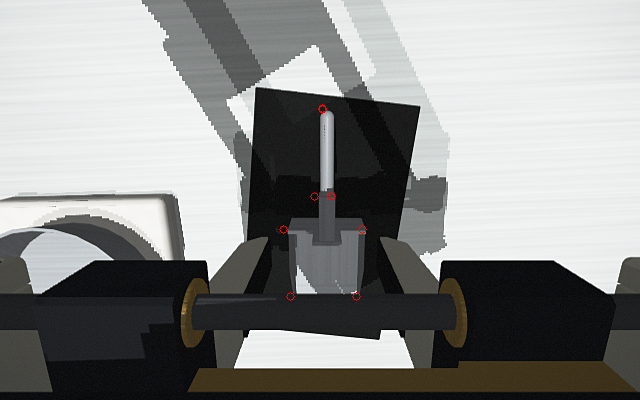

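The wrist view looks down on the scoop. The rod ends at (327,111) and the block is at (327,215), about 4 px right of the prediction, so roughly 3 mm. The grip centre is therefore y≈0.317, where the tool already stands. I'll lower, close and lift.

Request:
jog_arm(
  deltas=[
    {"x": 0.2, "y": 0.05, "z": -4.5, "roll": 0, "hand": 0.6},
    {"x": 0.1, "y": 0, "z": -3.5, "roll": 0, "hand": 0.6},
    {"x": 0, "y": 0, "z": -1.35, "roll": 0, "hand": 0.6},
    {"x": 0, "y": 0, "z": 0, "roll": 0, "hand": 0},
    {"x": 0, "y": 0, "z": 0, "roll": 0, "hand": 0},
    {"x": 0, "y": 0, "z": 0, "roll": 0, "hand": 0},
    {"x": 0, "y": 0, "z": 0, "roll": 0, "hand": 0},
    {"x": 0, "y": 0, "z": 0, "roll": 0, "hand": 0},
  ],
)

```text
t: 3.2
eef_pos: [0.493, 0.3222, 0.0506]
tool_rot: [3.14, 0.002, 3.104]
wrist_force: [0.3, 0.7, -0.1]
grip_width: 0.0204
finger_force: 0.0
```

Request:
jog_arm(
  deltas=[
    {"x": 0, "y": 0, "z": 0, "roll": 0, "hand": 0},
    {"x": 0, "y": 0, "z": 0, "roll": 0, "hand": 0},
    {"x": 0, "y": 0, "z": 0, "roll": 0, "hand": 0},
  ],
)

```text
t: 3.5
eef_pos: [0.4927, 0.3218, 0.0499]
tool_rot: [3.141, 0.001, 3.104]
wrist_force: [-1.2, -1.9, 5.6]
grip_width: 0.0117
finger_force: 29.9
```

Request:
jog_arm(
  deltas=[
    {"x": 0, "y": 0, "z": 3, "roll": 0, "hand": 0},
    {"x": 0, "y": 0, "z": 4.5, "roll": 0, "hand": 0},
    {"x": 0, "y": -1, "z": 3, "roll": 0.018, "hand": 0},
    {"x": -0.5, "y": -4, "z": 0, "roll": 0.018, "hand": 0},
    {"x": -0.5, "y": -4.5, "z": 0, "roll": 0.018, "hand": 0},
    {"x": -0.5, "y": -4.5, "z": 0, "roll": 0, "hand": 0},
    {"x": -0.5, "y": -4.5, "z": 0, "roll": 0, "hand": 0},
    {"x": -0.5, "y": -4.5, "z": 0, "roll": 0, "hand": 0},
    {"x": -0.5, "y": -4.5, "z": 0, "roll": 0, "hand": 0},
    {"x": -0.5, "y": -4.5, "z": 0, "roll": 0, "hand": 0},
    {"x": -0.5, "y": -4.5, "z": 0, "roll": 0, "hand": 0},
    {"x": -0.4, "y": -4.5, "z": 0, "roll": 0, "hand": 0},
  ],
)

```text
t: 4.7
eef_pos: [0.4472, -0.0897, 0.1537]
tool_rot: [3.141, -0.0, -3.125]
wrist_force: [1.7, -0.6, -2.5]
grip_width: 0.0119
finger_force: 30.0
```

Request:
jog_arm(
  deltas=[
    {"x": 0, "y": -1, "z": 0, "roll": 0, "hand": 0},
    {"x": 0, "y": 0, "z": 0, "roll": 0, "hand": 0},
    {"x": 0, "y": 0, "z": 0, "roll": 0, "hand": 0},
  ],
)

```text
t: 5.0
eef_pos: [0.448, -0.0973, 0.1537]
tool_rot: [3.141, -0.001, -3.126]
wrist_force: [0.7, 0.2, -1.8]
grip_width: 0.0114
finger_force: 29.9
```

```bash
python3 - <<'E'
from workcell import env
from h import *
import cv2
s=env.sense(); print(s["eef_pos"],s["tool_rot"],s["grip_width"],s["wrist_force"])
e=s["eef_pos"]; a=s["tool_rot"][2]; a=a-np.pi if a>0 else a+np.pi
sc=[e[0]+.0575*np.cos(a),e[1]+.0575*np.sin(a),a]; h=(e[2]-.0469)*1000
q=env.camera("top")
def crop(p,x,y,w,h_,P,f):
    im=p["color"].copy(); im=np.clip(255*(im/255.)**.5,0,255).astype(np.uint8)
    im=cv2.resize(im[y:y+h_,x:x+w],None,fx=f,fy=f,interpolation=cv2.INTER_CUBIC)
    for pts,c in P:
        for u in proj(p,pts): cv2.circle(im,tuple(int(round((v+.5)*f)) for v in (u-[x,y])),3,c,1)
    return im
S=place(sc,[[-134,0,52+h],[40,32,2+h],[40,-32,2+h],[-40,32,36+h],[-40,-32,36+h]])
T=place([.5565,-.0965,.016],[[-99,42,0],[-99,42,34],[-99,-42,34],[80,-42,40],[98,38,60],[98,-38,60],[80,-38,4],[80,38,4],[-95,38,4],[-95,-38,4],[98,42,60],[98,-42,60]])
w=wristcam(env)
A=crop(q,300,140,100,150,[(S,(0,0,255)),(T,(0,255,0))],4)
B=cv2.resize(crop(w,0,0,640,400,[(S,(0,0,255)),(T,(0,255,0))],1)[:, 120:520],(400,400))
cv2.imwrite("pics/c3.png",np.hstack([A,np.vstack([B,np.zeros((200,400,3),np.uint8)])]))
print(h)
E
```

```text
[ 0.44798862 -0.09733739  0.15367863] [ 3.1405061e+00 -7.3331259e-04 -3.1257110e+00] 0.011445002801434572 [ 0.74147897  0.16873464 -1.84242117]
106.77863152305304
```

View pics/c3.png

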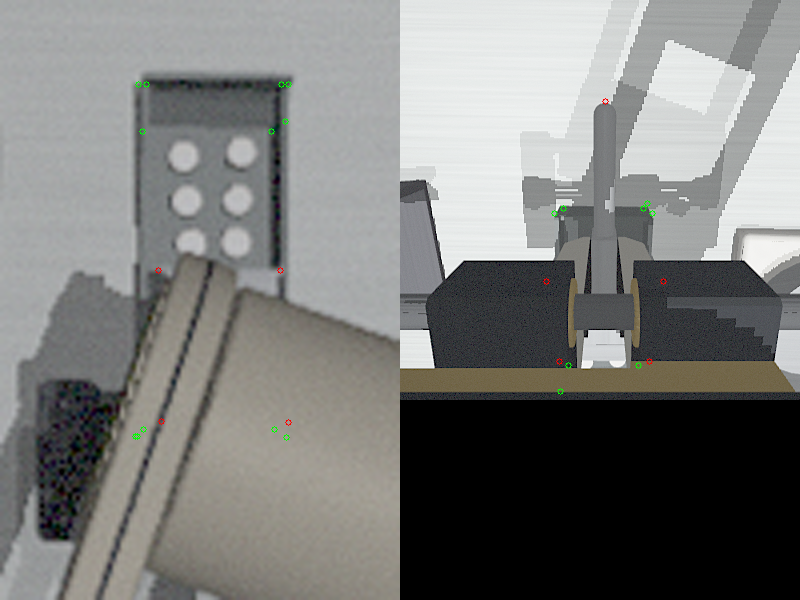

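The overlay matches: the trough corners and rod tip agree to about 1–2 px. The trough is at about (0.5575, -0.096), and the scoop is centred over its empty part. I'll shift 3 mm forward and lower.

Request:
jog_arm(
  deltas=[
    {"x": 0.3, "y": 0, "z": -3.5, "roll": 0, "hand": 0},
    {"x": 0, "y": 0, "z": -3, "roll": 0, "hand": 0},
    {"x": 0, "y": 0, "z": -2, "roll": 0, "hand": 0},
    {"x": 0, "y": 0, "z": -1, "roll": 0, "hand": 0},
    {"x": 0, "y": 0, "z": -0.4, "roll": 0, "hand": 0},
    {"x": 0, "y": 0, "z": 0, "roll": 0, "hand": 0},
    {"x": 0, "y": 0, "z": 0, "roll": 0, "hand": 0},
  ],
)

```text
t: 5.8
eef_pos: [0.4522, -0.0983, 0.0564]
tool_rot: [-3.141, 0.002, -3.125]
wrist_force: [0.1, 0.8, -1.0]
grip_width: 0.0119
finger_force: 29.9
```

Request:
jog_arm(
  deltas=[
    {"x": 0, "y": 0, "z": -0.4, "roll": 0, "hand": 0},
    {"x": 0, "y": 0, "z": -0.2, "roll": 0, "hand": 0},
    {"x": 0, "y": 0, "z": 0, "roll": 0, "hand": 0},
    {"x": 0, "y": 0, "z": 0, "roll": 0, "hand": 0},
  ],
)

```text
t: 6.2
eef_pos: [0.4522, -0.0987, 0.0509]
tool_rot: [-3.141, 0.002, -3.126]
wrist_force: [-5.0, 1.7, 10.2]
grip_width: 0.0118
finger_force: 30.0
```

Request:
jog_arm(
  deltas=[
    {"x": 1.5, "y": 0.02, "z": 0, "roll": 0, "hand": 0},
    {"x": 1.5, "y": 0.02, "z": 0, "roll": 0, "hand": 0},
    {"x": 1.5, "y": 0.02, "z": 0, "roll": 0, "hand": 0},
    {"x": 1, "y": 0.02, "z": 0, "roll": 0, "hand": 0},
    {"x": 1, "y": 0.02, "z": 0, "roll": 0, "hand": 0},
  ],
)

```text
t: 6.7
eef_pos: [0.5165, -0.0979, 0.0507]
tool_rot: [-3.141, -0.001, -3.126]
wrist_force: [-10.3, -0.5, 15.0]
grip_width: 0.0115
finger_force: 30.0
```

```bash
cat >> h.py <<'E'
def crop(p,x,y,w,h_,f,P=()):
    import cv2
    im=np.clip(255*(p["color"]/255.)**.5,0,255).astype(np.uint8)
    im=cv2.resize(im[y:y+h_,x:x+w],None,fx=f,fy=f,interpolation=cv2.INTER_CUBIC)
    for pts,c in P:
        for u in proj(p,pts): cv2.circle(im,tuple(int(round((v+.5)*f)) for v in (u-[x,y])),3,c,1)
    return im
E
python3 - <<'E'
from workcell import env
from h import *
import cv2
a=crop(env.camera("top"),310,145,80,100,5); b=crop(env.camera("scene"),230,200,130,100,3)
cv2.imwrite("pics/c4.png",np.hstack([a,np.vstack([b,np.zeros((200,390,3),np.uint8)])]))
E
```

```text
(no output)
```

View pics/c4.png

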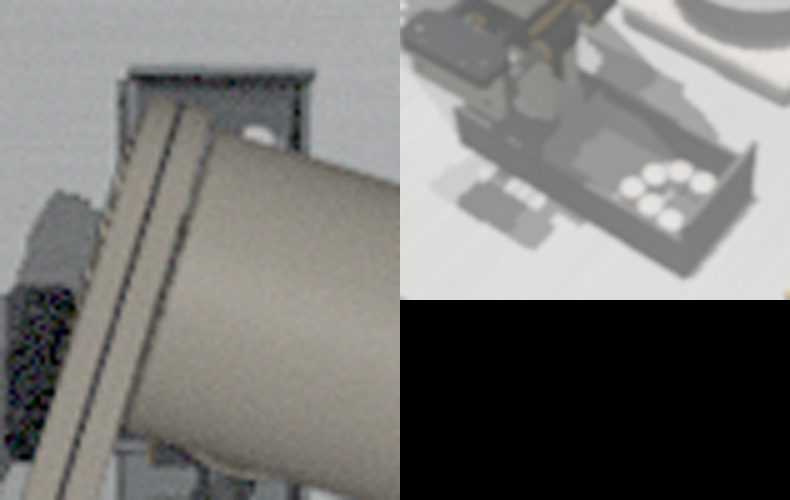

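The scene crop shows the six caps being pushed ahead of the lip and packing against the ramp. I'll keep pushing.

Request:
jog_arm(
  deltas=[
    {"x": 1, "y": 0.02, "z": 0, "roll": 0, "hand": 0},
    {"x": 0.8, "y": 0.02, "z": 0, "roll": 0, "hand": 0},
    {"x": 0.5, "y": 0.01, "z": 0, "roll": 0, "hand": 0},
    {"x": 0, "y": 0, "z": 0, "roll": 0, "hand": 0},
  ],
)

```text
t: 7.2
eef_pos: [0.54, -0.0973, 0.0506]
tool_rot: [-3.141, 0.001, -3.126]
wrist_force: [-3.1, -0.0, 8.2]
grip_width: 0.0118
finger_force: 30.0
```

```bash
cat >> h.py <<'E'
def blobs(p,z,lo=150,amin=12):
    "white blobs near the trough/scale in the scene view, located at height z"
    import cv2
    g=p["color"].min(2); m=(g>lo).astype(np.uint8)
    n,_,st,ce=cv2.connectedComponentsWithStats(m); out=[]
    for i in range(1,n):
        if amin<st[i,4]<250:
            X=ray(p,ce[i],z)
            if .4<X[0]<.72 and -.17<X[1]<.22: out.append((np.round(X[:2],3).tolist(),int(st[i,4]),np.round(ce[i],1).tolist()))
    return out
E
python3 - <<'E'
from workcell import env
from h import *
p=env.camera("scene")
for lo in (110,130,150): print(lo,blobs(p,.022,lo))
for q in env.spot_in(p,"cap0"): print(np.round(q["at"],3),q["score"])
E
```

```text
110 [([0.443, 0.071], 22, [301.0, 186.8]), ([0.475, 0.067], 46, [310.2, 192.7]), ([0.518, -0.028], 51, [300.5, 222.7])]
130 [([0.444, 0.071], 18, [301.1, 186.9]), ([0.475, 0.067], 35, [310.2, 192.8]), ([0.518, -0.029], 38, [300.2, 222.8]), ([0.624, -0.082], 115, [325.3, 259.5]), ([0.627, -0.11], 175, [318.5, 269.4]), ([0.564, -0.156], 73, [279.7, 269.1])]
150 [([0.475, 0.067], 27, [310.2, 192.7]), ([0.518, -0.029], 22, [300.3, 223.0]), ([0.624, -0.082], 85, [325.4, 259.6]), ([0.564, -0.155], 54, [279.8, 269.0]), ([0.627, -0.111], 132, [318.2, 269.7])]
[ 0.633 -0.08   0.016] 0.55
[ 0.636 -0.114  0.024] 0.51
[ 0.619 -0.117  0.022] 0.45
[ 0.614 -0.093  0.022] 0.39
[ 0.597 -0.108  0.019] 0.37
```

Request:
jog_arm(
  deltas=[
    {"x": 0.4, "y": 0, "z": 0.3, "roll": 0, "hand": 0},
    {"x": 0.4, "y": 0, "z": 0.4, "roll": 0, "hand": 0},
    {"x": 0.4, "y": 0, "z": 0.4, "roll": 0, "hand": 0},
    {"x": 0.3, "y": 0, "z": 0.4, "roll": 0, "hand": 0},
    {"x": 0, "y": 0, "z": 0, "roll": 0, "hand": 0},
  ],
)

```text
t: 7.8
eef_pos: [0.5555, -0.0969, 0.0651]
tool_rot: [-3.141, 0.002, -3.125]
wrist_force: [0.3, -0.6, -2.6]
grip_width: 0.0115
finger_force: 30.0
```

```bash
python3 - <<'E'
from workcell import env
from h import *
p=env.camera("scene")
for lo in (110,130,150): print(lo,blobs(p,.03,lo))
for q in env.spot_in(p,"cap0"): print(np.round(q["at"],3),q["score"])
E
```

```text
110 [([0.455, 0.083], 19, [307.5, 183.9]), ([0.488, 0.076], 43, [316.5, 190.4]), ([0.539, -0.035], 62, [305.9, 225.9])]
130 [([0.455, 0.081], 13, [307.2, 184.2]), ([0.487, 0.077], 31, [316.5, 190.2]), ([0.539, -0.035], 43, [306.0, 226.0]), ([0.632, -0.079], 92, [329.3, 257.9]), ([0.634, -0.108], 125, [322.2, 267.8]), ([0.585, -0.16], 71, [286.5, 273.1])]
150 [([0.488, 0.076], 25, [316.5, 190.4]), ([0.54, -0.035], 20, [306.2, 226.2]), ([0.627, -0.084], 41, [326.1, 258.4]), ([0.641, -0.072], 20, [335.2, 258.0]), ([0.632, -0.112], 80, [320.3, 268.6]), ([0.585, -0.159], 53, [286.9, 273.1])]
[ 0.612 -0.107  0.035] 0.59
[ 0.625 -0.094  0.035] 0.5
[ 0.632 -0.118  0.031] 0.36
```

Request:
jog_arm(
  deltas=[
    {"x": 0, "y": 0, "z": 1, "roll": 0, "hand": 0},
    {"x": 0, "y": 0, "z": 1.5, "roll": 0, "hand": 0},
    {"x": 0, "y": 0, "z": 1.5, "roll": 0, "hand": 0},
    {"x": 0, "y": 0, "z": 1.5, "roll": 0, "hand": 0},
    {"x": 0, "y": 0, "z": 1, "roll": 0, "hand": 0},
    {"x": 0, "y": 0, "z": 0, "roll": 0, "hand": 0},
  ],
)

```text
t: 8.5
eef_pos: [0.5557, -0.0972, 0.132]
tool_rot: [-3.14, 0.004, -3.125]
wrist_force: [0.3, -0.6, -2.4]
grip_width: 0.0118
finger_force: 30.0
```

```bash
python3 - <<'E'
from workcell import env
from h import *
import cv2
s=env.sense(); print(s["wrist_force"],s["eef_pos"])
p=env.camera("scene"); 
for q in env.spot_in(p,"cap0"): print(np.round(q["at"],3),q["score"])
h=s["eef_pos"][2]-.0469; print("h",h)
e=s["eef_pos"]; sc=[e[0]+.0575,e[1]+.001,.016]
P=[(place(sc,[[40,32,h*1000],[40,-32,h*1000],[-40,32,h*1000+36],[-40,-32,h*1000+36]]),(0,0,255))]
cv2.imwrite("pics/c5.png",crop(p,230,150,160,120,5,P))
E
```

```text
[ 0.26625592 -0.62511222 -2.38082994] [ 0.55574436 -0.09720824  0.13202161]
[ 0.633 -0.118  0.1  ] 0.53
[ 0.649 -0.119  0.106] 0.52
[ 0.631 -0.077  0.101] 0.49
[ 0.626 -0.096  0.101] 0.38
h 0.0851216112263464
```

View pics/c5.png

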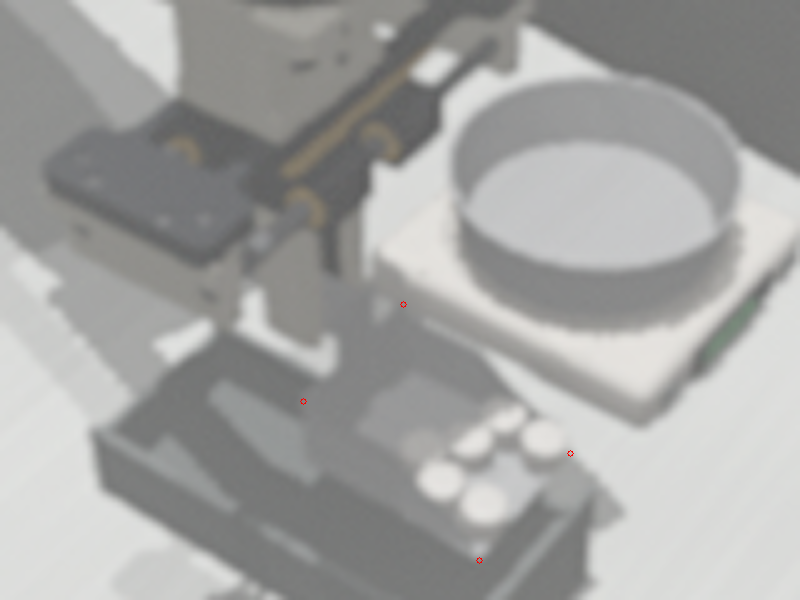

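The scene crop shows five bright caps and one shaded cap in the lifted scoop, at (425..545, 410..505). The lip is at about (480–570, 455–560). I'll carry them gently to the scale.

Request:
jog_arm(
  deltas=[
    {"x": -0.3, "y": 0.6, "z": 0, "roll": 0, "hand": 0},
    {"x": -0.5, "y": 1.2, "z": 0.3, "roll": 0, "hand": 0},
    {"x": -0.6, "y": 1.8, "z": 0.3, "roll": 0, "hand": 0},
    {"x": -0.6, "y": 2.4, "z": 0, "roll": 0, "hand": 0},
    {"x": -0.6, "y": 2.6, "z": 0, "roll": 0, "hand": 0},
    {"x": -0.6, "y": 2.6, "z": 0, "roll": 0, "hand": 0},
    {"x": -0.6, "y": 2.6, "z": 0, "roll": 0, "hand": 0},
    {"x": -0.5, "y": 2.2, "z": 0, "roll": 0, "hand": 0},
    {"x": -0.4, "y": 1.7, "z": 0, "roll": 0, "hand": 0},
    {"x": -0.3, "y": 1.2, "z": 0, "roll": 0, "hand": 0},
    {"x": -0.1, "y": 0.7, "z": 0, "roll": 0, "hand": 0},
    {"x": 0, "y": 0.2, "z": 0, "roll": 0, "hand": 0},
  ],
)

```text
t: 9.8
eef_pos: [0.5028, 0.1021, 0.1352]
tool_rot: [3.142, 0.0, -3.124]
wrist_force: [-0.5, -0.2, -2.5]
grip_width: 0.0118
finger_force: 30.0
```

Request:
jog_arm(
  deltas=[
    {"x": 0, "y": 0, "z": -0.5, "roll": 0, "hand": 0},
    {"x": 0, "y": 0, "z": -0.5, "roll": 0, "hand": 0},
  ],
)

```text
t: 10.0
eef_pos: [0.5034, 0.1007, 0.1248]
tool_rot: [-3.141, 0.0, -3.126]
wrist_force: [0.1, -0.7, -2.8]
grip_width: 0.0118
finger_force: 30.0
```

```bash
python3 - <<'E'
from workcell import env
from h import *
import cv2
s=env.sense(); print(s["wrist_force"],s["eef_pos"])
p=env.camera("scene")
for q in env.spot_in(p,"cap0")+env.spot_in(p,"scoop_pan"): print(np.round(q["at"],3),q["score"])
g=p["color"].min(2)
h=s["eef_pos"][2]-.0469;e=s["eef_pos"]; sc=[e[0]+.0575,e[1]+.001,.016]
print(h,proj(p,place(sc,[[40,32,h*1000],[40,-32,h*1000]])))
print(blobs(p,h+.01,170,10))
t=cv2.imread("pics/scene0.png")
E
```

```text
[ 0.09076925 -0.72943962 -2.8302497 ] [0.50340014 0.10069789 0.12481664]
[0.597 0.117 0.091] 0.64
[0.597 0.076 0.098] 0.55
[0.581 0.118 0.093] 0.5
[0.585 0.064 0.023] 0.16
[0.54  0.105 0.098] 0.92
[ 0.766 -0.13   0.033] 0.75
[0.599 0.121 0.09 ] 0.69
0.0779166396286468 [[370.47262043 180.39273768]
 [356.54537239 195.34502942]]
[([0.464, 0.04], 198, [299.1, 175.8]), ([0.592, 0.129], 13, [366.6, 176.8]), ([0.592, 0.089], 14, [357.5, 186.0]), ([0.644, -0.005], 173, [355.2, 219.8])]
```

Request:
jog_arm(
  deltas=[
    {"x": 0, "y": 0.1, "z": -1, "roll": 0, "hand": 0},
    {"x": 0, "y": 0, "z": -1, "roll": 0, "hand": 0},
    {"x": 0, "y": 0, "z": -1, "roll": 0, "hand": 0},
    {"x": 0, "y": 0, "z": -0.7, "roll": 0, "hand": 0},
    {"x": 0, "y": 0, "z": 0, "roll": 0, "hand": 0},
    {"x": 0.3, "y": 0, "z": 0, "roll": 0, "hand": 0},
    {"x": 0.3, "y": 0, "z": 0, "roll": 0, "hand": 0},
    {"x": 0, "y": 0, "z": 0, "roll": 0, "hand": 0},
  ],
)

```text
t: 10.95
eef_pos: [0.5102, 0.1023, 0.0889]
tool_rot: [3.141, 0.002, -3.125]
wrist_force: [-0.3, 0.1, -1.8]
grip_width: 0.0115
finger_force: 30.0
```

Request:
jog_arm(
  deltas=[
    {"x": 0.4, "y": 0, "z": 0.5, "roll": 0, "hand": 0},
    {"x": 0.4, "y": 0, "z": 0.6, "roll": 0, "hand": 0},
    {"x": 0.4, "y": 0, "z": 0.6, "roll": 0, "hand": 0},
    {"x": 0, "y": 0, "z": 0, "roll": 0, "hand": 0},
  ],
)

```text
t: 11.35
eef_pos: [0.5218, 0.1025, 0.1063]
tool_rot: [3.141, 0.001, -3.125]
wrist_force: [-4.3, 0.5, -1.2]
grip_width: 0.0114
finger_force: 30.0
```

```bash
python3 - <<'E'
from workcell import env
from h import *
import cv2
s=env.sense(); print(s["wrist_force"],s["torque"],s["eef_pos"])
p=env.camera("scene")
for q in env.spot_in(p,"cap0")+env.spot_in(p,"rod_tip"): print(np.round(q["at"],3),q["score"])
cv2.imwrite("pics/c6.png",crop(p,270,130,130,95,6))
E
```

```text
[-4.34251992  0.54000374 -1.18133312] [0.28865865 0.81332896 0.06670501] [0.52178799 0.10248193 0.10634894]
[ 0.46  -0.316  0.006] 0.53
[0.594 0.12  0.072] 0.46
[0.612 0.12  0.065] 0.41
[0.594 0.105 0.076] 0.38
[0.555 0.106 0.073] 0.16
[0.555 0.109 0.074] 0.77
```

View pics/c6.png

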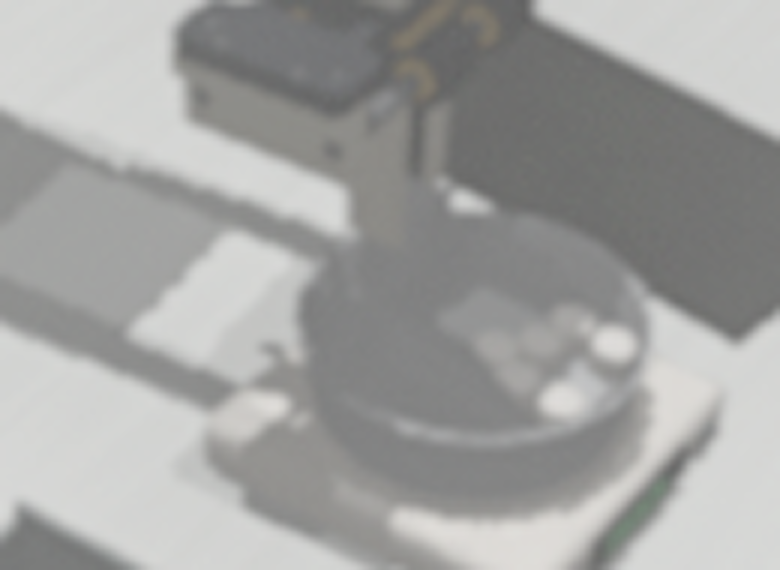

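The crop shows all six caps in the scoop inside the round pan, with two bright ones near the lip at (560,400) and (612,342). The lip is against the pan wall with about 4 N, so I'll keep rotating.

Request:
jog_arm(
  deltas=[
    {"x": 0.4, "y": 0, "z": 0.5, "roll": 0, "hand": 0},
    {"x": 0.45, "y": 0, "z": 0.5, "roll": 0, "hand": 0},
    {"x": 0.45, "y": 0, "z": 0.5, "roll": 0, "hand": 0},
    {"x": 0, "y": 0, "z": 0, "roll": 0, "hand": 0},
  ],
)

```text
t: 11.9
eef_pos: [0.5354, 0.1023, 0.1213]
tool_rot: [3.141, 0.002, -3.126]
wrist_force: [-3.1, 1.6, -0.2]
grip_width: 0.0118
finger_force: 30.0
```

```bash
python3 - <<'E'
from workcell import env
from h import *
p=env.camera("scene")
for q in env.spot_in(p,"cap0")+env.spot_in(p,"scoop_pan"): print(np.round(q["at"],3),q["score"])
print(blobs(p,.06,120,10))
E
```

```text
[0.597 0.12  0.073] 0.57
[0.611 0.12  0.067] 0.4
[0.561 0.105 0.08 ] 0.87
[]
```

Request:
jog_arm(
  deltas=[
    {"x": 0.5, "y": 0, "z": 0.45, "roll": 0, "hand": 0},
    {"x": 0.5, "y": 0, "z": 0.45, "roll": 0, "hand": 0},
    {"x": 0.5, "y": 0, "z": 0.4, "roll": 0, "hand": 0},
    {"x": 0, "y": 0, "z": 0, "roll": 0, "hand": 0},
    {"x": 0, "y": 0, "z": 0, "roll": 0, "hand": 0},
  ],
)

```text
t: 12.55
eef_pos: [0.5498, 0.1023, 0.1336]
tool_rot: [3.142, 0.001, -3.125]
wrist_force: [-2.5, 0.6, -0.1]
grip_width: 0.0117
finger_force: 31.7
```

```bash
python3 - <<'E'
from workcell import env
from h import *
import cv2
p=env.camera("scene")
for q in env.spot_in(p,"cap0")+env.spot_in(p,"scoop_pan"): print(np.round(q["at"],3),q["score"])
cv2.imwrite("pics/x7.png",p["color"])
g=p["color"].min(2)
# coarse brightness map of pan area as text (cheap look)
q=cv2.resize(g[165:210,320:385],None,fx=.5,fy=.5,interpolation=cv2.INTER_AREA)
print("\n".join("".join(" .:-=+*#%@"[min(9,v//20)] for v in r) for r in q))
E
```

```text
[0.612 0.116 0.067] 0.58
[0.596 0.103 0.08 ] 0.55
[0.614 0.08  0.071] 0.55
[ 0.568 -0.093  0.012] 0.17
[0.566 0.105 0.088] 0.86
#%%@%%%##*+=--------::::::::::::
=*#%%#+=====----------::::::::::
-==++=-------------------:::::::
===-----------------------::::::
#+-------------------------:::::
#=--------------------------::::
+----------------------------:::
------==-----------==-===---=+=:
-----=++--------=======++=--=##+
------=+=-------=++=+++++=---*%%
=--++=====------=++++++=====-+%%
+-=***++---------======-==++==*%
+==++**+---------=========++==+#
==-==++=----------=+=========+++
------------------=+======-==+++
-------------------==++==--=++++
+-------------------=+++=---=++#
*-------------------====---==+#%
#=-------------======------=+*%%
#*=-----------=====-------==+%%*
#*=-----------------------=+*%*-
*===---------------------=+*#*-:
```

Request:
jog_arm(
  deltas=[
    {"x": -1.5, "y": 0, "z": 0.1, "roll": 0, "hand": 0},
    {"x": -2, "y": 0, "z": 0.2, "roll": 0, "hand": 0},
    {"x": -1, "y": 0, "z": 0, "roll": 0, "hand": 0},
    {"x": 0, "y": 0, "z": 0, "roll": 0, "hand": 0},
    {"x": 0, "y": 0, "z": 0, "roll": 0, "hand": 0},
  ],
)

```text
t: 13.2
eef_pos: [0.5049, 0.1021, 0.1365]
tool_rot: [-3.141, 0.002, -3.125]
wrist_force: [0.3, 0.6, -2.5]
grip_width: 0.0116
finger_force: 31.6
```

```bash
python3 - <<'E'
from workcell import env
from h import *
import cv2
p=env.camera("scene")
for q in env.spot_in(p,"cap0"): print(np.round(q["at"],3),q["score"])
cv2.imwrite("pics/c8.png",crop(p,270,130,130,95,6))
E
```

```text
[0.58  0.102 0.05 ] 0.58
[0.55  0.088 0.082] 0.5
[0.768 0.011 0.048] 0.49
```

View pics/c8.png

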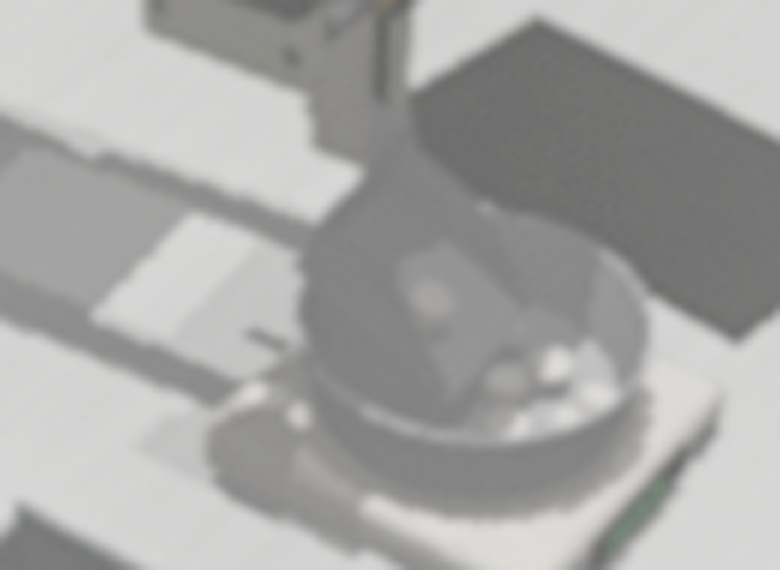

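The crop shows the scoop tilted about 30° with most caps on the round pan's floor at (500–600, 360–430). One cap still sits in the scoop at (430,300), so I'll raise a little and shake it out.

Request:
jog_arm(
  deltas=[
    {"x": 0, "y": 0, "z": 1, "roll": 0, "hand": 0},
    {"x": 0, "y": 0, "z": 0.4, "roll": 0, "hand": 0},
    {"x": 2.5, "y": 0, "z": 0, "roll": 0, "hand": 0},
    {"x": -2.5, "y": 0, "z": 0, "roll": 0, "hand": 0},
    {"x": 2.5, "y": 0, "z": 0, "roll": 0, "hand": 0},
    {"x": -2.5, "y": 0, "z": 0, "roll": 0, "hand": 0},
    {"x": 0, "y": 0, "z": 0, "roll": 0, "hand": 0},
    {"x": 0, "y": 0, "z": 0, "roll": 0, "hand": 0},
  ],
)

```text
t: 14.1
eef_pos: [0.5048, 0.1023, 0.1509]
tool_rot: [3.142, 0.001, -3.125]
wrist_force: [-0.1, -0.8, -1.9]
grip_width: 0.012
finger_force: 30.2
```

```bash
cat >> h.py <<'E'
def look(p,x0,x1,y0,y1):
    import cv2
    g=cv2.cvtColor(p["color"],cv2.COLOR_BGR2GRAY)[y0:y1,x0:x1]
    for r in g[::2]: print("".join(" .:-=+*#%@"[int(np.clip((int(v)-30)//13,0,9))] for v in r))
E
python3 - <<'E'
from workcell import env
from h import *
p=env.camera("scene")
for q in env.spot_in(p,"cap0"): print(np.round(q["at"],3),q["score"])
look(p,318,382,160,206)
E
```

```text
[0.579 0.1   0.049] 0.58
[0.587 0.12  0.051] 0.53
@@@@@@*=::::::--:-:-::::::::::--::..............................
@@@@@*-::::----:-------::::::-:--::.............................
@@@%+-::::-:-----------::----:-:--:::...........................
+++=---:::::--------------==--------------:::...................
---::----:---::--:--==========---::------------::...............
==--::-::-------:---============-------------------::...........
@%%*=--:::-------:--===============---:------------=++=:........
@@@#+-:::--------:---================---------------=++*=-......
@%#=-:::::-----------==================-------------===+++-:....
%#=-:::::::------------=================-----------======+*=-:..
%*-:::::::::-----:--:---================-----------=======+#%%*=
%+-::::::::::::-----:----===================-------========*%@@@
%#=-:::::-:::::::---------======================--=========+%@@@
##+-:::::::::::::::-------=======----============+++=======+%@@@
++--:::::::::::::::::------====---:::--==+++*#*+*#%#*======*@@@@
=-----::::::::-::::::::-----=--::---====++*%@@@%%%@%%#+===+#@@@@
--------::::::::::::::::::----:--=+*+++==+*%%###%%@@%%*==+#@@@@@
==----------:-::-::-:::::-::-:::-=+++++*#@@@%*+#@@@@@@%*+**%@@@@
+==--::---==----::::::-:-::-::----====+#@@@@@@%%@@@@@@%*==++#@@@
+#%*=-::::--=+++=---::::---::--====++++***%@@@@@@@%%#*=--=+*@@@@
=+*+=--:::::--==++*++==-------====+**%@@%++#@@@@%*+--::--=+*%@@@
==-==---:::::::::--===++++++++++++*%%@@@#*+++==--::-:---=+*%@@@@
==+====----::::::--:::---------==-====-----::::::::---==++*@@@@@
```

The stuck cap no longer shows in the scoop, and the caps are clustered on the pan floor. I'll lift out and go to the mat.

Request:
jog_arm(
  deltas=[
    {"x": 0, "y": 0, "z": 2, "roll": 0, "hand": 0},
    {"x": 0, "y": 0, "z": 4, "roll": 0, "hand": 0},
    {"x": 0.5, "y": 1.5, "z": 2, "roll": 0, "hand": 0},
    {"x": 1, "y": 3.5, "z": 0, "roll": 0, "hand": 0},
    {"x": 1, "y": 4, "z": 0, "roll": 0, "hand": 0},
    {"x": 1, "y": 4, "z": 0, "roll": 0, "hand": 0},
    {"x": 1, "y": 4, "z": -1, "roll": 0, "hand": 0},
    {"x": 0.9, "y": 3, "z": -3, "roll": 0, "hand": 0},
    {"x": 0, "y": 1.3, "z": -4, "roll": 0, "hand": 0},
    {"x": 0, "y": 0, "z": -3.5, "roll": 0, "hand": 0},
    {"x": 0, "y": 0, "z": -1, "roll": 0, "hand": 0},
    {"x": 0, "y": 0, "z": 0, "roll": 0, "hand": 0},
  ],
)

```text
t: 15.4
eef_pos: [0.5573, 0.3146, 0.1038]
tool_rot: [-3.14, -0.003, -3.125]
wrist_force: [-0.1, -0.9, -2.0]
grip_width: 0.0116
finger_force: 30.2
```

```bash
python3 - <<'E'
from workcell import env
from h import *
import cv2
q=env.camera("top"); p=env.camera("scene")
look(p,318,382,160,206)
print([ (np.round(c["at"],3).tolist(),round(c["score"],2)) for c in env.spot_in(q,"cap0")],[ (np.round(c["at"],3).tolist(),round(c["score"],2)) for c in env.spot_in(p,"cap0")])
look(q,225,310,160,246)
E
```

```text
++++++++++==========------::....................................
#*++++++++++++++++++++++=+*#%#*=:...............................
@@#*+++++++++++++++++******%@@@@%*=--:..........................
@@@@@@@@%#####******+++++++++++++++++++++=--:...................
@@@@@@@@@@@@%#*+=============================+==-:.. ...........
@@@@@@@@@%*+===================================++++=-.. ........
@@@@@@%*==-=======================================+++=-:. ......
@@@@%*=------========================================+++=:......
@@@%+=----=============================================++=-.. ..
@@%+=----============+++++******+++++====================+*=:...
@@*=------=====+**###%%%%%%%%%%%%%%%%###*++===============+#%%*-
@@*=------=+*##%%%%%%%%%%%%%%%%%%%%%%%%%%%%##*+============*%@@@
@@*=----=+#%%%%%%%%%%%%%%%%%%%%%%%%%%%%%%%%%%%%#*+=========+%@@@
@@#=--=+#%%%%%%%%%%%%%%%%%%%%%%%%%%%%%%%%%%%%%%%%%*+=======+%@@@
@@%*==+#%%%%%%%%%%%%%%%%%%%%%%%%%%%%%%%@@@@@@@@@%%%#*======*%@@@
@@%***#%%%%%%%%%%%%%%%%%%%%%%%%%%@@@@@@%@@@@@@@@%%%%%*+===+#@@@@
@@%**#%%%%%%%%%%%%%%%%%%%%%%%%%%%@@@@@@@##%%%###%%%%%%*==+#@
[... 3580 characters left out ...]
+***********
*######++%%%%%%%%%%%%%##**+=-::.             .:-==****##%@%%@%%%@%%%%%#--************
**#*#*#++#%%%%%%%%%%%%%%%%%*******++===+++******####%@%%%@%%%%%%%%%%%%#-=****#*******
**#####++##%####%%%%#%%%%%%%%%#########**#***#%#%%%%%%%@@%%%%%%%%%@%%%#==************
#*****#**+--=---============++++++++++++*****#######%#####%#%%%%%%%%%%#-=************
#*##***#*#*#####*##*#*#***#*###*+*+++++==+==-==-=-====-==------========+***********#*
*#########*####*#*#***#*#*#***#*#**********#************************++***************
**##****#*###*****#*#*#*#*##***#*#####*##***#*##*#*##****##*************#************
###*####*#*##*#####*##****##*#*#**#**###########***##*###****#**#*****#**************
```

The top view shows all six caps inside the round pan and none outside. I'll touch the lip to the mat and drag back while lowering, so the scoop levels.

Request:
jog_arm(
  deltas=[
    {"x": 0, "y": 0, "z": -0.8, "roll": 0, "hand": 0},
    {"x": -0.3, "y": 0, "z": -0.5, "roll": 0, "hand": 0},
    {"x": -1.1, "y": -0.02, "z": -0.6, "roll": 0, "hand": 0},
    {"x": -1.1, "y": -0.02, "z": -0.6, "roll": 0, "hand": 0},
    {"x": 0, "y": 0, "z": 0, "roll": 0, "hand": 0},
  ],
)

```text
t: 16.1
eef_pos: [0.5319, 0.3147, 0.0795]
tool_rot: [-3.141, -0.001, -3.125]
wrist_force: [-1.4, -0.5, -2.0]
grip_width: 0.012
finger_force: 30.0
```

Request:
jog_arm(
  deltas=[
    {"x": -0.8, "y": -0.01, "z": -0.7, "roll": 0, "hand": 0},
    {"x": -0.8, "y": -0.01, "z": -0.7, "roll": 0, "hand": 0},
    {"x": 0, "y": 0, "z": 0, "roll": 0, "hand": 0},
  ],
)

```text
t: 16.4
eef_pos: [0.5158, 0.3145, 0.0649]
tool_rot: [-3.141, -0.002, -3.125]
wrist_force: [1.4, 0.9, 0.2]
grip_width: 0.0117
finger_force: 30.0
```

Now +1.4 N in x: the lip is dragging. Finish levelling.

Request:
jog_arm(
  deltas=[
    {"x": -0.7, "y": -0.01, "z": -0.6, "roll": 0, "hand": 0},
    {"x": -0.6, "y": -0.01, "z": -0.5, "roll": 0, "hand": 0},
    {"x": -0.3, "y": 0, "z": -0.4, "roll": 0, "hand": 0},
    {"x": 0, "y": 0, "z": 0, "roll": 0, "hand": 0},
    {"x": 0, "y": 0, "z": 0, "roll": 0, "hand": 0},
  ],
)

```text
t: 16.9
eef_pos: [0.5003, 0.3143, 0.0505]
tool_rot: [-3.141, -0.002, -3.125]
wrist_force: [-0.5, -0.4, -1.0]
grip_width: 0.0117
finger_force: 30.0
```

Request:
jog_arm(
  deltas=[
    {"x": 0, "y": 0, "z": -0.15, "roll": 0, "hand": 0},
    {"x": 0, "y": 0, "z": -0.1, "roll": 0, "hand": 0},
    {"x": 0, "y": 0, "z": 0, "roll": 0, "hand": 0},
  ],
)

```text
t: 17.2
eef_pos: [0.5007, 0.3144, 0.0501]
tool_rot: [-3.141, -0.001, -3.125]
wrist_force: [-9.2, -3.9, 15.9]
grip_width: 0.0114
finger_force: 30.0
```

Request:
jog_arm(
  deltas=[
    {"x": 0, "y": 0, "z": 0.1, "roll": 0, "hand": 0.4},
    {"x": 0, "y": 0, "z": 0, "roll": 0, "hand": 0.4},
    {"x": 0, "y": 0, "z": 0, "roll": 0, "hand": 0.4},
    {"x": 0, "y": 0, "z": 4, "roll": 0, "hand": 0.6},
    {"x": 0, "y": 0, "z": 4, "roll": 0, "hand": 1},
    {"x": -4, "y": 0, "z": 2, "roll": 0, "hand": 1},
    {"x": -4, "y": 0, "z": 2, "roll": 0, "hand": 1},
    {"x": 0, "y": 0, "z": 0, "roll": 0, "hand": 1},
    {"x": 0, "y": 0, "z": 0, "roll": 0, "hand": 1},
  ],
)

```text
t: 18.1
eef_pos: [0.4212, 0.3148, 0.1703]
tool_rot: [3.141, 0.002, -3.124]
wrist_force: [0.2, 0.9, -0.2]
grip_width: 0.0791
finger_force: 0.0
```

```bash
python3 - <<'E'
from workcell import env
from h import *
s=env.sense(); print(s["eef_pos"],s["tool_rot"],s["grip_width"])
q=env.camera("top"); w=wristcam(env)
print([(np.round(c["at"],3).tolist(),round(c["score"],2)) for n in ("scoop","scoop_pan") for c in env.spot_in(q,n)[:2]])
print([(np.round(c["at"],3).tolist(),round(c["score"],2)) for n in ("scoop","rod_tip") for c in env.spot_in(w,n)[:2]])
guess=[.558,.3155,.016]
P=place(guess,[[-134,0,55],[40,32,4],[40,-32,4],[-40,32,39],[-40,-32,39]])
print(proj(q,P).round(1).tolist(), proj(w,P).round(1).tolist())
look(q,150,205,176,262)
E
```

```text
[0.42123894 0.31477837 0.1702945 ] [ 3.14079055e+00  1.79593649e-03 -3.12439000e+00] 0.07908780045840468
[([0.543, 0.315, 0.008], 0.59), ([0.546, 0.316, 0.0], 0.81)]
[([0.515, 0.312, 0.027], 0.83), ([0.515, 0.311, 0.025], 0.76)]
[[168.1, 259.9], [164.1, 185.4], [190.9, 185.5], [157.8, 218.2], [185.6, 218.3]] [[323.1, 205.8], [351.7, 344.9], [294.3, 344.8], [356.5, 296.8], [289.4, 296.7]]
******=                                                
******-                                                
******.                                                
*****=                                                 
*****:                                                 
****=          .:...:.......:...:..:..:.::             
****:           -======================+:              
****.           =+=+=+======+===++======.              
***=            -====================+=:               
***:            =++++=+=+====+++++=+=++.               
**=            .==+==+==++==+=+++++=++-                
**:             =+=+=+=++=+==+++++=+++.                
**.            .==+==+==++++==+++++=+
[... 914 characters left out ...]

                                                       
                    .                                  
                   .                                  .
                   .                                  .
                   .                                  .
                   .                                 ..
                                                     ..
                                                     ..
                                                    .:.
                      .                             ...
                                                   ...:
                                                    .  
                          .
```

Request:
jog_arm(
  deltas=[
    {"x": 4, "y": 0, "z": 0, "roll": 0, "hand": 1},
    {"x": 4, "y": 0, "z": 0, "roll": 0, "hand": 1},
    {"x": 3.9, "y": 0, "z": 0, "roll": 0, "hand": 1},
    {"x": 0, "y": 0, "z": -4, "roll": 0, "hand": 1},
    {"x": 0, "y": 0, "z": -4, "roll": 0, "hand": 1},
    {"x": 0, "y": 0, "z": -2, "roll": 0, "hand": 1},
    {"x": 0, "y": 0, "z": 0, "roll": 0, "hand": 1},
  ],
)

```text
t: 19.1
eef_pos: [0.5372, 0.3125, 0.0641]
tool_rot: [-3.138, -0.008, -3.126]
wrist_force: [0.8, -0.6, -0.6]
grip_width: 0.0928
finger_force: 0.0
```

```bash
python3 - <<'E'
from workcell import env
from h import *
s=env.sense(); print(s["eef_pos"],s["tool_rot"],s["grip_width"])
w=wristcam(env)
for g in ([.554,.315,.016],[.558,.315,.016]):
    print(proj(w,place(g,[[-134,0,55],[-74,6,65],[-74,-6,65],[-40,32,39],[-40,-32,39]])).round(1).tolist())
look(w,250,400,90,330)
E
```

```text
[0.53724397 0.31249384 0.06405016] [-3.13775008 -0.00828697 -3.1260978 ] 0.09277957382594867
[[330.3, 6.6], [342.9, 144.6], [316.8, 144.6], [386.0, 202.8], [271.9, 202.6]]
[[330.1, 16.6], [342.6, 153.4], [316.7, 153.3], [385.6, 209.7], [272.0, 209.5]]
                                                                     %@@@@@@@@@@@@@@@@@@%+                                                            
                                                                     %@@@@@@@@@@@@@@@@@@%+                                                            
                                                                     %@@@@@@@@@@@@@@@@@@%=                                                            
                                                                     %@@@@@@@@@@@@@@@@@@%=                                                            
                                                                     %@@@@@@@@@@@@@@@@@@%=                                                            
                                                                     %@@@@@@@@@@@@@@@@@@%-   
[... 14347 characters left out ...]
***********************#-:::::                         
                                ::::=###****##***********#***##*#*##**#**#****#****##****#*#**##*##*##*#######**###*###-::-:                          
                                                                                                                                                      
                                                                                                                                                      
........................................                                                                                                              
                                   .. ..
```

Request:
jog_arm(
  deltas=[
    {"x": 0.3, "y": 0, "z": -2.5, "roll": 0, "hand": 1},
    {"x": 0, "y": 0, "z": -1.5, "roll": 0, "hand": 1},
    {"x": 0, "y": 0, "z": 0, "roll": 0, "hand": 1},
    {"x": 0, "y": 0, "z": 0, "roll": 0, "hand": 1},
  ],
)

```text
t: 19.55
eef_pos: [0.5433, 0.3146, 0.0304]
tool_rot: [3.141, 0.0, -3.125]
wrist_force: [0.4, 0.0, 0.0]
grip_width: 0.0932
finger_force: 0.0
```

Request:
jog_arm(
  deltas=[
    {"x": 0, "y": 0, "z": -1, "roll": 0, "hand": 1},
    {"x": 0, "y": 0, "z": -0.4, "roll": 0, "hand": 1},
    {"x": 0, "y": 0, "z": 0, "roll": 0, "hand": 0.5},
    {"x": 0, "y": 0, "z": 0, "roll": 0, "hand": 0.4},
    {"x": 0, "y": 0, "z": 0, "roll": 0, "hand": 0.2},
    {"x": 0, "y": 0, "z": 0, "roll": 0, "hand": 0},
    {"x": 0, "y": 0, "z": 0, "roll": 0, "hand": 0},
  ],
)

```text
t: 20.25
eef_pos: [0.5434, 0.3145, 0.016]
tool_rot: [3.141, 0.0, -3.125]
wrist_force: [-0.5, -1.2, -0.4]
grip_width: 0.064
finger_force: 30.0
```

Request:
jog_arm(
  deltas=[
    {"x": 0, "y": 0, "z": 2, "roll": 0, "hand": 0},
    {"x": 0, "y": 0, "z": 4, "roll": 0, "hand": 0},
    {"x": 0, "y": 0, "z": 4, "roll": 0, "hand": 0},
    {"x": 0, "y": 0, "z": 4, "roll": 0, "hand": 0},
    {"x": 0, "y": -2, "z": 2, "roll": 0, "hand": 0},
    {"x": 0.5, "y": -4, "z": 0, "roll": 0, "hand": 0},
    {"x": 0.5, "y": -4.6, "z": 0, "roll": 0, "hand": 0},
    {"x": 0.5, "y": -4.6, "z": 0, "roll": 0, "hand": 0},
    {"x": 0.5, "y": -4.6, "z": 0, "roll": 0, "hand": 0},
    {"x": 0.5, "y": -4.6, "z": 0, "roll": 0, "hand": 0},
    {"x": 0.5, "y": -4.6, "z": 0, "roll": 0, "hand": 0},
    {"x": 0.5, "y": -4.6, "z": 0, "roll": 0, "hand": 0},
  ],
)

```text
t: 21.45
eef_pos: [0.5778, -0.0234, 0.1755]
tool_rot: [3.142, -0.0, -3.125]
wrist_force: [-0.1, 0.1, -2.7]
grip_width: 0.0637
finger_force: 30.0
```

Request:
jog_arm(
  deltas=[
    {"x": 0.5, "y": -4.6, "z": 0, "roll": 0.01, "hand": 0},
    {"x": 0.5, "y": -4.6, "z": 0, "roll": 0.01, "hand": 0},
    {"x": 0.5, "y": -4.6, "z": 0, "roll": 0.01, "hand": 0},
    {"x": 0.5, "y": -4.6, "z": 0, "roll": 0.01, "hand": 0},
    {"x": 0.5, "y": -4.6, "z": 0, "roll": 0.01, "hand": 0},
    {"x": 0.4, "y": -3.4, "z": 0, "roll": 0.007, "hand": 0},
    {"x": 0.3, "y": -1.8, "z": 0, "roll": 0, "hand": 0},
    {"x": 0, "y": 0, "z": 0, "roll": 0, "hand": 0},
    {"x": 0, "y": 0, "z": 0, "roll": 0, "hand": 0},
  ],
)

```text
t: 22.35
eef_pos: [0.6098, -0.3034, 0.1749]
tool_rot: [3.141, -0.001, -3.069]
wrist_force: [-0.3, 0.0, -2.4]
grip_width: 0.0639
finger_force: 30.0
```

```bash
python3 - <<'E'
from workcell import env
from h import *
s=env.sense(); print(s["eef_pos"],s["tool_rot"],s["grip_width"],s["wrist_force"])
e=s["eef_pos"];a=s["tool_rot"][2]+np.pi
w=wristcam(env)
o=[e[0]+.0137*np.cos(a),e[1]+.0137*np.sin(a),a]; h=(e[2]-.013)*1000
print("scoop",o,h)
print("rod tip/axis", proj(w,place(o,[[-134,0,52+h],[-134,5,52+h],[-134,-5,52+h],[-74,6,62+h],[-74,-6,62+h]])).round(1).tolist())
D=[.4479,-.3153,.0731]
print("plate top", proj(w,place(D,[[0,50,150],[0,-50,150],[0,50,6],[0,-50,6],[0,8,59],[0,-8,59],[132,50,6],[132,-50,6]])).round(1).tolist())
q=env.camera("top"); print("top",proj(q,place(D,[[0,50,150],[0,-50,150],[-8,50,150],[132,50,6],[132,-50,6]])).round(1).tolist())
import cv2
g=cv2.cvtColor(w["color"],cv2.COLOR_BGR2GRAY); cv2.imwrite("pics/w9.png",w["color"])
k=cv2.resize(g[0:300],None,fx=.25,fy=.125,interpolation=cv2.INTER_AREA)
for i,r in enumerate(k): print("%3d "%(i*8)+"".join(" .:-=+*#%@"[min(9,v//22)] for v in r))
E
```

```text
[ 0.60979196 -0.30339476  0.17493963] [ 3.14056529e+00 -8.39042232e-04 -3.06918289e+00] 0.06393396911968714 [-0.32132586  0.03702173 -2.39650283]
scoop [np.float64(0.6234560579232178), np.float64(-0.3024036158787802), np.float64(0.07240976039766611)] 161.93963231753304
rod tip/axis [[326.2, -56.3], [342.7, -56.3], [309.7, -56.3], [344.6, 147.0], [307.0, 147.0]]
plate top [[434.9, -93.5], [215.2, -93.6], [381.8, 6.9], [266.9, 6.9], [335.7, -16.6], [313.4, -16.6], [375.8, 158.9], [272.6, 158.9]]
top [[440.2, 257.2], [490.4, 254.6], [440.5, 261.2], [419.9, 199.0], [462.9, 196.6]]
  0 @@@@@@@@@@@@@@@@@@@@@@@@@@@@@@@@@@@@@@@@@@@@@@@@@@@@@@@@@@@@@@@@@@:.  .. .. .-**##**=.. . ...   +%%%@@@@@@@@%++++++++++++++++++++++=------=++++++=========+#@@@@
  8 -===++***###%%@@@@@@@@@@@@@@@@@@@@@@@@@@@@@@@@@@@@@@@@@@@@@@@@@@@@@:.........-**##**=..........:=#%@@@@@@@@#+++++++++++++++++++++=------==++=====+===+==+#@@@@@@
 16 @@@@%%###**.   @@@@@@@@@@@@@@@@@@@@@@@@@@@@@@@@@@@@@@@@@@@@@@@@@@@@=-:.......-+*#%**=:.........:-+@@@@@@@@+++++++++++++++++++++==------=++++++++++====+#@@@@@@@@
 24 @@@@@@@@@@@=.. #@
[... 5053 characters left out ...]
                         :+#@@@@@@@=:---
272 :::::::%@@@@#=.                                 @@%=--------.  .:::::-:::::::--:::::-:::::::::::::.  .--------=%@@                                  .+@@@@%:::::
280 :::::::+@+:                                ::::.++---------.    :::::::::::::--::::--:::::::::::::    .---------+*.::::.                               :+%+:::::
288 ::::::.                                   :::....:::::::::.    .::::::---------:::::::::::::::::::.    .:::::::::...:::=.                                  .::::
296 ........   .. ..    .       ....  . ..   :-:..........................................................................:--    ...  ..   .  . .                 ..
```

```bash
python3 - <<'E'
import cv2,numpy as np
g=cv2.cvtColor(cv2.imread("pics/w9.png"),cv2.COLOR_BGR2GRAY).astype(int)
for r in (10,30,50,70,90,110,130,150): 
    m=g[r-2:r+3].mean(0).astype(int)
    print(r,"L",m[258:286:2].tolist(),"R",m[364:400:2].tolist())
for r in (60,100): print("rod",r,g[r,296:356:2].tolist())
for c in (290,300): print("far",c,g[140:176:2,c].tolist())
print("junction",g[0:30:2,290].tolist())
E
```

```text
10 L [223, 223, 222, 222, 210, 44, 55, 29, 30, 30, 32, 29, 32, 32] R [33, 33, 25, 25, 26, 25, 25, 26, 23, 65, 73, 131, 194, 186, 184, 199, 196, 209]
30 L [221, 221, 220, 221, 221, 162, 90, 92, 92, 92, 87, 90, 93, 88] R [72, 71, 73, 72, 71, 70, 72, 71, 54, 196, 221, 220, 218, 218, 218, 217, 217, 217]
50 L [222, 222, 223, 221, 223, 235, 86, 94, 94, 93, 93, 91, 91, 92] R [75, 70, 71, 83, 86, 84, 92, 85, 60, 220, 215, 215, 214, 214, 216, 214, 215, 216]
70 L [221, 221, 221, 221, 221, 224, 131, 93, 95, 94, 95, 94, 91, 94] R [89, 87, 91, 88, 87, 86, 92, 83, 246, 226, 225, 234, 139, 113, 117, 117, 118, 116]
90 L [224, 224, 224, 223, 222, 223, 240, 88, 95, 95, 98, 93, 91, 97] R [75, 75, 75, 78, 78, 51, 38, 31, 122, 117, 118, 117, 118, 117, 118, 118, 118, 117]
110 L [225, 225, 224, 225, 223, 224, 228, 89, 93, 94, 97, 93, 93, 94] R [28, 29, 29, 30, 27, 29, 27, 33, 82, 80, 80, 79, 79, 79, 64, 142, 199, 220]
130 L [187, 186, 194, 195, 195, 194, 195, 205, 85, 94, 88, 87, 87, 86] R [28, 28, 29, 28, 27, 28, 24, 71, 140, 194, 193, 192, 192, 193, 192, 192, 191, 192]
150 L [187, 187, 186, 186, 187, 187, 187, 195, 62, 72, 74, 76, 71, 75] R [20, 62, 71, 68, 72, 73, 56, 203, 193, 194, 194, 194, 194, 194, 194, 194, 195, 195]
rod 60 [91, 90, 96, 94, 95, 96, 98, 92, 115, 129, 140, 149, 157, 168, 191, 178, 158, 150, 142, 135, 118, 99, 75, 75, 77, 77, 73, 75, 72, 76]
rod 100 [95, 90, 93, 94, 97, 97, 78, 95, 117, 130, 144, 150, 158, 170, 194, 177, 158, 151, 141, 130, 117, 98, 23, 19, 78, 77, 76, 75, 76, 77]
far 290 [74, 74, 74, 73, 73, 76, 76, 74, 73, 74, 55, 201, 192, 186, 195, 195, 203, 70]
far 300 [73, 72, 71, 73, 73, 73, 72, 73, 71, 72, 61, 205, 198, 187, 193, 197, 198, 102]
junction [23, 22, 18, 18, 24, 33, 41, 46, 41, 38, 42, 41, 91, 92, 93]
```

The foot edges in the wrist view agree with the dock pose to about 1 px, so the dock is 0.9 mm further to +y. The rod is centred on the tool. I'll shift y by 1 mm and lower to eyelet height in front of the plate.

Request:
jog_arm(
  deltas=[
    {"x": 0, "y": 0.1, "z": -4, "roll": 0, "hand": 0},
    {"x": 0, "y": 0, "z": -4, "roll": 0, "hand": 0},
    {"x": 0, "y": 0, "z": -4, "roll": 0, "hand": 0},
    {"x": 0, "y": 0, "z": -2.3, "roll": 0, "hand": 0},
    {"x": 0, "y": 0, "z": -1.0, "roll": 0, "hand": 0},
    {"x": 0, "y": 0, "z": 0, "roll": 0, "hand": 0},
    {"x": 0, "y": 0, "z": 0, "roll": 0, "hand": 0},
  ],
)

```text
t: 23.15
eef_pos: [0.6113, -0.3026, 0.0245]
tool_rot: [-3.14, 0.002, -3.068]
wrist_force: [0.2, 0.4, -1.2]
grip_width: 0.064
finger_force: 30.0
```

```bash
python3 - <<'E'
from workcell import env
from h import *
import cv2
s=env.sense(); print(s["eef_pos"],s["tool_rot"],s["wrist_force"])
e=s["eef_pos"];a=s["tool_rot"][2]+np.pi
o=[e[0]+.0137*np.cos(a),e[1]+.0137*np.sin(a),a]; h=(e[2]-.013)*1000
D=[.4479,-.3145,.0731]; c,n=np.cos(D[2]),np.sin(D[2])
d=np.array(o[:2])-D[:2]; print("in dock frame",c*d[0]+n*d[1],-n*d[0]+c*d[1],"h",h,"yaw err",a-D[2])
w=wristcam(env); q=env.camera("top"); p=env.camera("scene")
cv2.imwrite("pics/w10.png",w["color"]); cv2.imwrite("pics/s10.png",p["color"])
R=place(o,[[-134,0,52+h],[-74,0,52+h]]); E=place(D,[[0,0,59],[0,50,59],[0,-50,59],[0,50,150],[0,-50,150],[0,50,6],[0,-50,6]])
for k,v in (("w",w),("s",p)): print(k,proj(v,R).round(1).tolist(),proj(v,E).round(1).tolist())
u=proj(p,E)[0].astype(int); look(p,u[0]-32,u[0]+60,u[1]-26,u[1]+26)
E
```

```text
[ 0.61134841 -0.30262471  0.02452282] [-3.14024143e+00  1.95194082e-03 -3.06768649e+00] [ 0.23741536  0.37782976 -1.23643427]
in dock frame 0.17757921026896903 -8.282090449110956e-05 h 11.522818293623548 yaw err 0.0008061677200623119
w [[325.9, -56.4], [325.4, 144.9]] [[327.1, -228.7], [504.8, -228.7], [149.7, -228.8], [2940.1, -4884.3], [-2144.2, -4758.6], [441.3, -107.5], [211.0, -107.7]]
s [[190.4, 293.0], [215.9, 308.8]] [[173.6, 283.5], [193.6, 264.9], [151.7, 304.0], [182.5, 232.5], [135.2, 272.3], [199.2, 281.3], [160.0, 319.9]]
@@@@@@@@#+==--::..................................-==-::::::::::::::::----:------:::::--::::
@@@@@%*==--::.....................................:==--::::::::::::::-:---------:-:-:-:-:-::
@@@#+===-::........................................-+=-:::::::::::::--------:--:----:--:::::
@#+==--::........................................ ..:---::::::::::::------------:----:-:-:::
===-:::::...:........................................::::::::::::::-----:-----:-----:::-::-:
=-:::.:.::.:..........................................::::::::::::::--::-:--::------:--:-:::

[... 1159 characters left out ...]
.....=#%@@@#*=---====---:         ..  . . ..     
@@@@@#-:::::....................................-+#%%@@%#*+=-===----:.                      
@@@@@@#-:.:::...:...............................::-=+*######*+=-------:.                    
@@@@@@@%=:...::...............................::-----==++*####*=---------:..                
@@@@@@@@%=:.:.............................:..:-----------==+*#*+=-------==----::....      ..
@@@@@@@@@%+:..:...:...................::..::---==-=----------=++=---------=====++===----====
@@@@@@@@@@@+:....:..................::::::--------=--------------------------==+++++++++++++
@@@@@@@@@@@@+:..:................::::::::--====------=--------------------------===+++++++++
```

The scene view confirms it: the rod end at (191,293) and the hole at (173,283) both match predictions to 1 px. I'll lower to the axis height and start sliding in.

Request:
jog_arm(
  deltas=[
    {"x": 0, "y": 0, "z": -0.4, "roll": 0, "hand": 0},
    {"x": -1.0, "y": -0.073, "z": 0, "roll": 0, "hand": 0},
    {"x": -1.2, "y": -0.088, "z": 0, "roll": 0, "hand": 0},
    {"x": -1.2, "y": -0.088, "z": 0, "roll": 0, "hand": 0},
    {"x": -0.8, "y": -0.058, "z": 0, "roll": 0, "hand": 0},
    {"x": -0.5, "y": -0.037, "z": 0, "roll": 0, "hand": 0},
    {"x": 0, "y": 0, "z": 0, "roll": 0, "hand": 0},
  ],
)

```text
t: 24.0
eef_pos: [0.5624, -0.3063, 0.019]
tool_rot: [-3.142, -0.0, -3.069]
wrist_force: [-2.8, 0.2, 1.7]
grip_width: 0.0641
finger_force: 30.0
```

Request:
jog_arm(
  deltas=[
    {"x": 0, "y": 0, "z": 0.08, "roll": 0, "hand": 0},
    {"x": -0.8, "y": -0.058, "z": 0, "roll": 0, "hand": 0},
    {"x": -1, "y": -0.073, "z": 0, "roll": 0, "hand": 0},
    {"x": 0, "y": 0, "z": 0, "roll": 0, "hand": 0},
  ],
)

```text
t: 24.4
eef_pos: [0.5439, -0.3073, 0.0192]
tool_rot: [3.141, -0.001, -3.069]
wrist_force: [-0.3, -0.3, -1.7]
grip_width: 0.0637
finger_force: 30.0
```

```bash
python3 - <<'E'
from workcell import env
from h import *
s=env.sense(); print(s["eef_pos"],s["tool_rot"],s["wrist_force"],s["torque"])
e=s["eef_pos"];a=s["tool_rot"][2]+np.pi
o=[e[0]+.0137*np.cos(a),e[1]+.0137*np.sin(a),a]
D=[.4479,-.3145,.0731]; c,n=np.cos(D[2]),np.sin(D[2])
d=np.array(o[:2])-D[:2]; print("in dock frame",c*d[0]+n*d[1],-n*d[0]+c*d[1],a-D[2])
w=wristcam(env); h=(e[2]-.013)*1000
print(proj(w,place(o,[[-134,0,52+h],[-74,6,62+h],[-74,-6,62+h],[-40,32,36+h],[-40,-32,36+h]])).round(1).tolist())
look(w,290,362,100,200)
p=env.camera("scene"); look(p,140,240,255,325)
E
```

```text
[ 0.54393993 -0.30728821  0.01916915] [ 3.14115546e+00 -7.87136454e-04 -3.06871616e+00] [-0.34776922 -0.32215371 -1.70050173] [ 0.01062524 -0.04103077  0.00712644]
in dock frame 0.11001016003447392 0.00017520326524367996 -0.00022350301055490407
[[326.1, -56.3], [344.5, 147.0], [306.9, 147.0], [401.5, 223.7], [248.8, 223.5]]
====================**%%@@@@@@@@@@@@@@@@@@@@@@@%#.   ===================
====================*##%@@@@@@@@@@@@@@@@@@@@@@@%#.   ===================
===========+========+##%@@@@@@@@@@@@@@@@@@@@@@%#*.  ====================
===========++=======**%%@@@@@@@@@@@@@@@@@@@@@%##*.  ====================
==========+=========+#%%@@@@@@@@@@@@@@@@@@@@@%##*.  ====================
==========+=========+*%%@@@@@@@@@@@@@@@@@@@@@%%#*.  ================-===
===========++=======+#%%@@@@@@@@@@@@@@@@@@@@@%##*   ====================
====================+#%%@@@@@@@@@@@@@@@@@@@@@@##*   ================-===
=+===========+======+##%@@@@@@@@@@@@@@@@@@@@@%%#*  ==================== 
============+========#%%@@@@@@@@@@@@@@@@@@@@@%##*  +==================+ 
===========++========#%%@@@@@@@@@@@@@@@@@@@@
[... 5710 characters left out ...]
@*-:::::::::::::::::::::::::::::::......... .      .::..  ........:::-------:----------:----::
@@@@@*-::::----::::::::::::::::::::::::::..........   ..:::..     .....::---:--:-------:---:--------
@@@@+::::::::::::::::::::::::::::::::::::.... ..     .:::...         .::------:---------------------
@@@@*-::::::::::::::::::::::::::::::::::.......   ..:::...  . ...    ..:----------------------------
@@@@@#-::::::---:::::::::::::::::::::::::::.:.....:::.... .......     .::--:------------------------
@@@@@@%+-:::---::::::::::::::::::::::::::::::....::.............     ..:-------------------------===
@@@@@@@@@#+-::::::::::::::::::::::::::::::::::::..............     ..::------------------------=====
```

The rod is through the hole by about 24 mm with no side force, and the grip has not slipped. I'll slide it home.

Request:
jog_arm(
  deltas=[
    {"x": -1, "y": -0.073, "z": 0, "roll": 0, "hand": 0},
    {"x": -1, "y": -0.073, "z": 0, "roll": 0, "hand": 0},
    {"x": -0.8, "y": -0.058, "z": 0, "roll": 0, "hand": 0},
    {"x": -0.4, "y": -0.03, "z": 0, "roll": 0, "hand": 0},
    {"x": 0, "y": 0, "z": 0, "roll": 0, "hand": 0},
  ],
)

```text
t: 25.0
eef_pos: [0.5124, -0.3098, 0.0194]
tool_rot: [3.141, -0.0, -3.069]
wrist_force: [-0.1, -0.5, -2.2]
grip_width: 0.0637
finger_force: 30.0
```

Request:
jog_arm(
  deltas=[
    {"x": -0.2, "y": -0.015, "z": 0, "roll": 0, "hand": 0},
    {"x": -0.2, "y": -0.015, "z": 0, "roll": 0, "hand": 0},
    {"x": -0.1, "y": -0.007, "z": 0, "roll": 0, "hand": 0},
    {"x": 0, "y": 0, "z": 0, "roll": 0, "hand": 0},
  ],
)

```text
t: 25.4
eef_pos: [0.5101, -0.31, 0.0199]
tool_rot: [-3.141, 0.004, -3.068]
wrist_force: [8.5, 0.6, -5.7]
grip_width: 0.0638
finger_force: 30.0
```

Block against plate, with +8.5 N in x. I'll set the pan down onto the foot, then release.

Request:
jog_arm(
  deltas=[
    {"x": 0, "y": 0, "z": -0.1, "roll": 0, "hand": 0},
    {"x": 0, "y": 0, "z": -0.1, "roll": 0, "hand": 0},
    {"x": 0, "y": 0, "z": 0, "roll": 0, "hand": 0},
  ],
)

```text
t: 25.7
eef_pos: [0.5101, -0.3102, 0.019]
tool_rot: [-3.14, 0.003, -3.068]
wrist_force: [3.9, 2.5, 5.0]
grip_width: 0.0637
finger_force: 30.0
```

Request:
jog_arm(
  deltas=[
    {"x": 0, "y": 0, "z": 0, "roll": 0, "hand": 0.85},
    {"x": 0, "y": 0, "z": 0, "roll": 0, "hand": 0.95},
    {"x": 0, "y": 0, "z": 0, "roll": 0, "hand": 0.95},
    {"x": 0, "y": 0, "z": 0, "roll": 0, "hand": 0.95},
    {"x": 0, "y": 0, "z": 0, "roll": 0, "hand": 0.95},
    {"x": 0, "y": 0, "z": 2, "roll": 0, "hand": 0.95},
    {"x": 0, "y": 0, "z": 4, "roll": 0, "hand": 0.95},
    {"x": 0, "y": 0, "z": 4, "roll": 0, "hand": 0.95},
    {"x": 0, "y": 0, "z": 4, "roll": 0, "hand": 0.95},
    {"x": 0, "y": 0, "z": 4, "roll": 0, "hand": 0.95},
    {"x": 2, "y": 2, "z": 3, "roll": 0, "hand": 0.95},
    {"x": 0, "y": 0, "z": 0, "roll": 0, "hand": 0.95},
  ],
)

```text
t: 26.9
eef_pos: [0.5319, -0.2899, 0.2339]
tool_rot: [-3.136, 0.008, -3.067]
wrist_force: [0.0, -0.1, -0.2]
grip_width: 0.0884
finger_force: 0.0
```

```bash
python3 - <<'E'
from workcell import env
from h import *
s=env.sense(); print(s["eef_pos"],s["wrist_force"],s["t"])
w=wristcam(env); p=env.camera("scene")
D=[.4479,-.3145,.0731]
o=place(D,[[74,0,6]])[0]; o=[o[0],o[1],D[2]]
P=place(o,[[-74,6,68],[-74,-6,68],[-40,32,42],[-40,-32,42],[40,32,8],[40,-32,8]])
print("w",proj(w,P).round(1).tolist()); print("s",proj(p,P).round(1).tolist())
import cv2
for v,c0 in ((w,(230,430,0,240)),):
    g=cv2.cvtColor(v["color"],cv2.COLOR_BGR2GRAY)[c0[2]:c0[3],c0[0]:c0[1]]
    g=cv2.resize(g,None,fx=.5,fy=.25,interpolation=cv2.INTER_AREA)
    for i,r in enumerate(g): print("%3d "%(i*4+c0[2])+"".join(" .:-=+*#%@"[min(9,v//22)] for v in r))
for n in ("tape","block","jar","scoop","cap0"): print(n,[(np.round(c["at"],3).tolist(),round(c["score"],2)) for c in env.spot_in(p,n)[:4]])
look(p,140,240,255,325)
E
```

```text
[ 0.53191473 -0.28992163  0.23393753] [ 0.01608384 -0.07398254 -0.21174137] 26.9
w [[312.1, 97.2], [299.0, 97.2], [338.9, 133.6], [276.0, 133.4], [336.8, 201.3], [282.4, 201.1]]
s [[174.9, 278.3], [169.8, 283.0], [201.8, 284.7], [175.9, 310.6], [237.3, 314.6], [213.2, 342.5]]
  0 %%%%%%%%%%%%%%%%%%%%%%%%%%%%%%%%%%%%%%%%%%%%%%%%%%%%%%%%%%%%%%%%%%%@@@@@@@@@@@%##########%%@@@@@@@@@
  4 %%%%%%%%%%%%%%%%%@%@%@%%%%@%%%%%%%%%%%%%%%%%%%%%%%%%%%%%@%%%@@@@@@@@@@@@@@@@%%##########%@@@@@@@@@@@
  8 @@@@@@%%%%%%%%%%%%%%%%%%%%%%%%%%%%%%%%%%%%@@@@@@@@@@@@@@@@@@@@@@@@@@@@@@@@@%###########@@@@@@@@@@@@@
 12 @@@@@@@@@@@@@@@@@@@@@@@@@%%%%%%%%%%%%%%%%%%%%%%%%%%%%%%%@@@%@@@@@@@@@@@@@@%##########%@@@@@@@@@@@@@@
 16 %%%%%%%%%%%@@@@@@@@@@@@@@@@@@@@@@@@@@@@@@@@@%%%%%%%%%%%%%%%%%%%%@@@@@@@@%%#########%%@@@@@@@@@@@@@@@
 20 %%%%%%%%%%%%%%%%%%%%%%%%%%%%%%%%%%%%%%%%%%@%%%%%@%%@%@@@@@@@@@@@@@@@@@@%##########%@@@@@@@@@@@@@@@@@
 24 %%%%%%%%%%%%%%%%%%%%%%%%%%%%%%%%%%%%%%%%%%%%%%%%%%%%%%@@@@@@@@@@@@@@@%##########%%@@@@@@@@@@@@@@@@@@
 28 %%%@@@@@@@@@@@@@@@@%%%%%%%%%%%%%%%%%##%%%%%%%%%%%%%%%%%%%%%%@@@@@@@@%#########%%@@@@
[... 8592 characters left out ...]
@@@@@@@@@+:.:::::::::..:::::::-=+=--------------+*##%%%%%%%%%%%%%%#*=----------======---::::::
@@@@@@@@@@@@@@@@+:::::::::::::::::--==------------=+*#%%%%%%%%%%%%%%%%%%#+---------===========--::::
@@@@@@@@@@@@@@@@@+:.:::::::::::::-====-----------+*#%%%%%%%%%%%%%%%%%%%%#+-------==========+++====-:
@@@@@@@@@@@@@@@@@@*-:::::::::::--===-----------=*#%%%%%%%%%%%%%%%%%%%%#+=------==========++++====--:
@@@@@@@@@@@@@@@@@@@*=:--------=====-------------=+*#%%%%%%%%%%%%%%%%#+=---=--===+======++++====-::::
@@@@@@@@@@@@@@@@@@@@@%+==========------------------=+*#%%%%%%%%%#+===--==++=======+===++++====-:::::
@@@@@@@@@@@@@@@@@@@@@@@@%*=====-----------------------=+#%%%%##+=-----=++=-=========+++===+==-::::::
```

Request:
jog_arm(
  deltas=[
    {"x": 0, "y": 0, "z": 0, "roll": 0, "hand": 0.95},
    {"x": 0, "y": 0, "z": 0, "roll": 0, "hand": 0.95},
    {"x": 0, "y": 0, "z": 0, "roll": 0, "hand": 0.95},
  ],
)

```text
t: 27.55
eef_pos: [0.528, -0.2901, 0.2272]
tool_rot: [3.141, -0.0, -3.069]
wrist_force: [0.1, 0.3, -0.0]
grip_width: 0.0881
finger_force: 0.0
```

```bash
python3 - <<'E'
from workcell import env
from h import *
import cv2
w=wristcam(env); D=[.4479,-.3145,.0731]
for ox in (74,77):
    o=place(D,[[ox,0,6]])[0]; o=[o[0],o[1],D[2]]
    print(ox,"lip,backtop,blockrear",proj(w,place(o,[[40,0,8.5],[-40,-20,42],[-40,-20,6],[-74,0,68]])).round(1).tolist())
print("foot far, plate top front/rear",proj(w,place(D,[[132,0,6],[132,-30,6],[0,-20,150],[-8,-20,150],[0,-20,6]])).round(1).tolist())
g=cv2.cvtColor(w["color"],cv2.COLOR_BGR2GRAY).astype(int)
print("col300",list(zip(range(190,226,2),g[190:226:2,298:304].mean(1).astype(int).tolist())))
print("col285",list(zip(range(74,144,2),g[74:144:2,284:288].mean(1).astype(int).tolist())))
print("block",list(zip(range(84,124,2),g[84:124:2,303:308].mean(1).astype(int).tolist())))
q=env.camera("top"); print([(np.round(c["at"],3).tolist(),round(c["score"],2)) for c in env.spot_in(q,"cap0")])
E
```

```text
74 lip,backtop,blockrear [[308.3, 207.8], [286.0, 139.5], [289.6, 137.4], [304.0, 103.1]]
77 lip,backtop,blockrear [[308.3, 210.3], [286.1, 142.5], [289.6, 140.2], [304.1, 106.6]]
foot far, plate top front/rear [[308.6, 221.9], [283.1, 221.9], [267.0, 98.2], [266.5, 85.5], [288.8, 105.4]]
col300 [(190, 58), (192, 92), (194, 89), (196, 88), (198, 81), (200, 87), (202, 87), (204, 84), (206, 83), (208, 83), (210, 44), (212, 34), (214, 34), (216, 35), (218, 34), (220, 34), (222, 30), (224, 102)]
col285 [(74, 204), (76, 202), (78, 203), (80, 202), (82, 198), (84, 204), (86, 201), (88, 216), (90, 70), (92, 78), (94, 78), (96, 78), (98, 76), (100, 78), (102, 29), (104, 18), (106, 19), (108, 35), (110, 36), (112, 36), (114, 35), (116, 34), (118, 79), (120, 82), (122, 82), (124, 71), (126, 65), (128, 64), (130, 65), (132, 65), (134, 65), (136, 64), (138, 66), (140, 49), (142, 163)]
block [(84, 167), (86, 167), (88, 180), (90, 57), (92, 63), (94, 63), (96, 63), (98, 66), (100, 70), (102, 22), (104, 17), (106, 60), (108, 64), (110, 64), (112, 47), (114, 185), (116, 177), (118, 178), (120, 176), (122, 176)]
[([0.609, 0.097, 0.05], 0.49), ([0.612, 0.116, 0.053], 0.48), ([0.593, 0.081, 0.048], 0.45), ([0.582, 0.127, 0.05], 0.41)]
```

The scoop sits at home: its lip is about 18 mm short of the foot's far edge, to within 1 mm, with the block at the plate. The caps are in the pan, the bystanders are unmoved, and the gripper is clear.

```bash
python3 -c "
from workcell import env
print(env.sign_off())"
```

```text
the job is handed in; nothing more can be done
None
```

I tipped all six caps into the scale pan without spilling any, laid the scoop on the mat, took it again by its pan, and parked it home on the dock (within about 1 mm by the camera); the job is handed in at about 28 s.

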